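# Lock the spent cells away in the battery safe

## Task

Put every spent (orange) cell on the bench away in the red battery safe: unscrew the yellow captive cap, swing it fully aside on its arm, drop all the orange cells into the canister, then swing the cap back to its stop and screw it fully down. Finally push the safe's door shut until it snaps onto its catch. Leave the green cell, which is fresh, and the other things on the bench where they are.

Things in the scene. Friction and masses are not known exactly. Their poses are not given: they have to be found in the camera images.
- safe: Fixed red steel box, 250 mm (its x) by 220 mm (its y), walls 6 mm thick and 105 mm high, open at the top with its door standing open; origin at the centre of its underside, z up. Inside, a pale liner fills it up to 70 mm; sunk in the liner is the canister, a round well 54 mm wide, at x = +50, y = +30 mm.  Stands anywhere on the robot's right, turned a little either way
- canister_mouth (a point): centre of the canister's mouth, in the plane of the steel neck's rim (83 mm above the bench; the neck is 60 mm outside, 54 mm inside, and stands 13 mm out of the liner); axes as the safe
- canister_floor (a point): centre of the canister's floor, 8 mm above the bench; axes as the safe
- swing_pivot (a point): on the vertical pivot axis of the cap's swing arm, in the height of the neck's rim; 70 mm from the canister's axis (at x = 0, y = -19 mm of the safe)
- cap_arm (a joint): swing of the cap's arm about its pivot, rad: 0 = cap right over the canister (stop), grows counterclockwise seen from above to 1.6 (stop), where the cap is parked 100 mm from the canister towards the safe's -x. Light friction (1 N at the cap); stays where left. The cap's plug in the neck blocks the swing until the cap is unscrewed by 1.7 rad
- cap (a joint): turn of the screw cap on its arm, rad: 0 = fully down (stop), grows counterclockwise seen from above, to 2.4 = fully unscrewed (stop). The steep thread lifts cap and arm 4 mm per rad, 9.6 mm in all. Friction 0.08 N m; stays where left. The cap cannot be taken off the arm
- cap_top (a point): centre of the top face of the yellow cap with black ribs, 66 mm in diameter; 101 mm above the bench when screwed down; its side can be gripped over the upper 18 mm ; round its foot lies the arm's steel collar, 71 mm wide and 6 mm high, which moves with the cap. Turns with the cap
- door_hinge (a point): middle of the door's hinge line, which runs along the safe's x on the top of its -y wall, 108 mm above the bench; axes as the safe
- door (a joint): opening of the safe's door, rad: 0 = shut, flat on the walls; 1.57 = upright; up to 2.0, leaning out to the safe's -y. Stiff hinge (0.7 N m): stays where left. Closing, a tooth under the free edge meets a sprung roller in the opposite wall at about 0.06 rad and needs about 8 N there; below 0.025 rad the catch draws it home and holds it
- door_edge (a point): middle of the door's free edge, on the outer face, 220 mm from the hinge line. The door is a red plate 250 x 220 x 6 mm (outer face with a yellow panel), 0.45 kg; axes: x along the hinge, z out of the outer face
- cell1: spent battery: small rectangular block 32 x 20 x 12 mm (x, y, z of its own frame), orange with a black band at one end, 14 to 25 g; origin at the centre of its 32 x 20 underside, z out of the opposite broad face. May be absent
- cell2: spent battery: small rectangular block 32 x 20 x 12 mm (x, y, z of its own frame), orange with a black band at one end, 14 to 25 g; origin at the centre of its 32 x 20 underside, z out of the opposite broad face. May be absent
- cell3: spent battery: small rectangular block 32 x 20 x 12 mm (x, y, z of its own frame), orange with a black band at one end, 14 to 25 g; origin at the centre of its 32 x 20 underside, z out of the opposite broad face. May be absent
- cell4: spent battery: small rectangular block 32 x 20 x 12 mm (x, y, z of its own frame), orange with a black band at one end, 14 to 25 g; origin at the centre of its 32 x 20 underside, z out of the opposite broad face. May be absent
- cell5: spent battery: small rectangular block 32 x 20 x 12 mm (x, y, z of its own frame), orange with a black band at one end, 14 to 25 g; origin at the centre of its 32 x 20 underside, z out of the opposite broad face. May be absent
- fresh: fresh battery, same size and frame as the spent ones but green: must stay where it lies
- meter: red multimeter 126 x 70 x 28 mm, bystander; origin at the centre of its underside
- board: white breadboard 82 x 54 x 9 mm, bystander; origin at the centre of its underside
- driver: blue-handled screwdriver 160 mm long, bystander
Mind the look-alikes: they are no part of the job. What is shaped like the cell5 but pink or white is not meant.

How it is judged:
On the way, in this order (a step that is already met when the one before it is completed fails the run):
1. the cap is unscrewed (value of joint cap above 1.7 rad), for 0.1 s.
2. the cap is swung clear of the canister (value of joint cap_arm above 1 rad), for 0.2 s.
3. every orange cell is in the canister (horizontal distance between each of cell1, cell2, cell3, cell4, cell5 and canister_floor below 0.03 m and z of each of cell1, cell2, cell3, cell4, cell5 in the frame of canister_floor below 0.06 m), for 0.2 s.
4. the cap is back over the canister and screwed down to its stop (value of joint each of cap_arm, cap below 0.12 rad), for 0.2 s.
5. the door is shut on its catch (value of joint door below 0.02 rad), for 0.2 s.
At the end, for the whole second after the job is handed in: All orange cells present lie in the canister (within 30 mm of its axis and less than 60 mm above its floor), the cap is over the canister (arm below 0.12 rad) and screwed down (below 0.12 rad), the door is shut on its catch (below 0.02 rad) and at rest (all of step 3 and all of step 4 and value of joint door below 0.02 rad and velocity of joint door below 0.05 rad/s); the robot touches nothing.
It fails at once if the fresh green cell is moved by more than 4 cm (distance of fresh from where it was at the start of the episode above 0.04 m).
It fails at once if the multimeter, breadboard or screwdriver is moved by more than 4 cm (distance of any of meter, board, driver from where it was at the start of the episode above 0.04 m).
Of cell1, cell2, cell3, cell4, cell5 only 3 to 5 are there at a start; the rules pass over those that are not, and their reading is None.
At some moment in a run one of cell1, cell2, cell3, cell4, cell5 may be knocked a few centimetres aside while the robot is not near it.
Once in a run the grip may slacken for a moment while it holds something.
It also fails if it takes over 210 s, if anything falls off the work surface, if the arm or the gripper's body presses on something with over 40 N, if the wrist force passes 120 N, or if a joint passes its speed limit or range.

## Robot

A 6-joint arm with a two-finger parallel gripper is mounted at the origin on the work surface. World frame = base frame: x ahead of the robot, y to its left, z up, the work surface at z = 0. Lengths are in m, angles in rad, forces in N, time in s.
With the tool pointing down it reaches from about 0.15 to 0.775 m from the base axis. Payload 6.1 kg.
Tool frame: the origin (TCP) lies between the finger pads; the fingertips stand 25 mm ahead of it and the grasp point (between the pads) lies 6 mm ahead of it (env.tcp_to_tips is the distance from the TCP to the fingertips, in m); x points along the fingers, z is the direction in which the jaws open and shut, and the axes are right-handed (so a half turn about x gives the same grasp; the last joint's range is limited). The gripper opens to 85 mm and grips with 20 to 120 N. Pads are 22 mm wide; open, the fingers measure 114 mm over their backs; the gripper's body (76 mm by 85 mm) begins 54 mm behind the grasp point. The pads swing forward as they close: fully open they stand 13 mm farther back than shut.
Start: joints at [1.125, 0.126, -0.04, 1.405, 0, 1.571], TCP at [0.226, 0.474, 0.256] pointing down, gripper open.
Joint ranges: [-2.72, 2.72], [-0.95, 1.95], [-1.27, 1.35], [-1.78, 2.02], [-1.46, 1.47], [-3.14, 3.14]. Speed limits (rad/s): [2.39, 2.39, 3.01, 3.14, 3.14, 3.14].

## Interface

Orientations are given as a unit quaternion [w, x, y, z].
In Python, from rig import env gives the robot as it stands.
- The arm moves only by the tool servo_tool, never from a script. Its argument "plan" is a list that holds one entry, the list of rows, each a list of 7 numbers: the shift along the world's x, y, z in cm, then the turn, a rotation vector about the world's x, y, z in degrees, then the finger opening in cm, from 0 to 8.54. A call has 1 to 8 rows; each row is the pose to reach, as a shift and turn from the pose commanded when the call began; what a row does not reach only later rows make up. A row lasts 1/10 s, in which the tool goes at most 50 mm and 8.59 degrees, less where a joint would pass 70% of its speed; a pose out of reach is approached as far as the arm can. A call with a gripper value outside its range is refused whole. The fingers move at their own pace and stop on an object; "squeeze" is the grip in N (left out, the last holds). Time passes only in rows, so rows that repeat a pose let the fingers close. It gives the time, the measured TCP pose, the force and the opening at its end, in the units of the state.
- env.get_state(): the state, without advancing time (a new reading comes with each control period).
- env.read_camera(name): name is "scene" or "side" or "wrist"; returns the picture (400x640x3 uint8, red, green, blue); there is no depth.
- env.camera_model(name): a dict with "intrinsics" (3x3 intrinsics, pixels), "xyz" and "orientation" of the camera in the world. Camera axes: x right, y down, z forward; pixel columns grow to the right and rows downward; lengths in m; the calibration is good to about 2 mm. A picture is of the moment at which its call begins: read the wrist's pose just before it. camera_model takes no time and is no camera call; for the wrist camera it gives the pose at the moment of the call.
- env.job_done(): hands the job in, once; it reports no verdict.
The state is a dict: "time_s": time; "joints": joint angles; "qvel": joint speeds; "tau": joint torques, N m; "eef_pos": TCP position; "tcp_rot": TCP orientation; "wrist_force": force on the tool from outside, world axes, zero at the start; "moment": the same for the moment, N m; "finger_gap": finger opening in m.
Only numpy, scipy, OpenCV 4.12 (cv2) and the standard library are available. Lean on these libraries where they do the work, as an engineer would, in place of code of your own. Each camera call takes 0.05 s, during which the arm holds its last target.

## Working session

There is one attempt and no reset: what is moved stays moved. The work goes in short steps, Python scripts to look and compute and a tool call to move; the robot and the scene stay as the last step left them, time stands still between calls to the robot, and variables do not carry over. Pictures are saved under pics/ and viewed, and the job is handed in when it is done.

Besides the shell and the picture viewer there is one more tool, called after ">>>" by a JSON object that holds its "method" and its "body". servo_tool: Moves the arm, as the interface text tells. Its arguments: {"type":"object","properties":{"plan":{"type":"array","items":{"type":"array","items":{"type":"array","items":{"type":"number"}}}},"squeeze":{"type":"number"}},"required":["plan"]}

```bash
ls; mkdir -p pics; python3 - <<'E'
from rig import env
import cv2,numpy as np
print(env.get_state())
for n in ["scene","side","wrist"]:
    m=env.camera_model(n); print(n,np.round(m["intrinsics"],1).tolist(),m["xyz"],m["orientation"])
    im=env.read_camera(n); cv2.imwrite(f"pics/{n}0.png",im[:,:,::-1])
E
```

```text
pics
{'time_s': 0.0, 'joints': array([ 1.12500816e+00,  1.26376630e-01, -4.06047149e-02,  1.40541481e+00,
        2.18206962e-05,  1.57079868e+00]), 'qvel': array([ 0.00011609,  0.00133465, -0.00109879,  0.0002296 , -0.00017591,
        0.00109557]), 'tau': array([ 1.40734272e-03, -4.35915542e+01,  3.52926064e+01,  1.72762672e-02,
        1.59706115e-04,  1.45099932e-05]), 'eef_pos': array([0.22619741, 0.47335781, 0.25553172]), 'tcp_rot': array([ 0.59767508, -0.37739867,  0.59864026,  0.37680842]), 'wrist_force': array([-0.29915881,  0.00606131,  0.44377721]), 'moment': array([ 0.00838589, -0.00685888,  0.0387347 ]), 'finger_gap': 0.0857425759572727}
scene [[496.9, 0.0, 322.9], [0.0, 496.9, 203.8], [0.0, 0.0, 1.0]] [ 1.1110756  -0.60561574  0.90706743] [-0.37056276  0.87199551  0.29361464 -0.126876  ]
side [[422.3, 0.0, 319.0], [0.0, 422.3, 194.8], [0.0, 0.0, 1.0]] [0.57019166 0.68488886 0.76576591] [ 0.00117511 -0.02149713  0.93642755 -0.35019984]
wrist [[279.9, 0.0, 322.5], [0.0, 279.9, 197.8], [0.0, 0.0, 1.0]] [0.15791333 0.50606807 0.37277731] [0.12679354 0.83660611 0.52696416 0.07951344]
```

View pics/scene0.png

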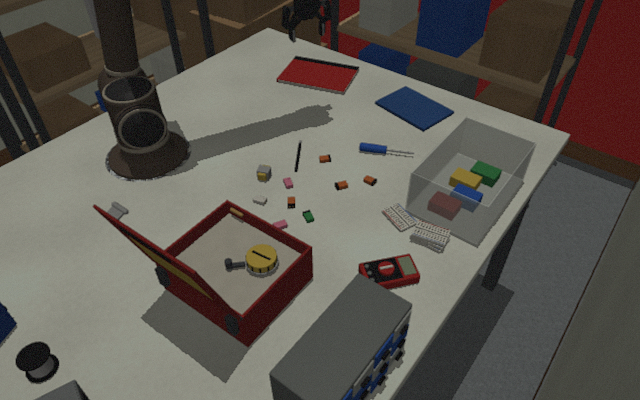

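View pics/side0.png

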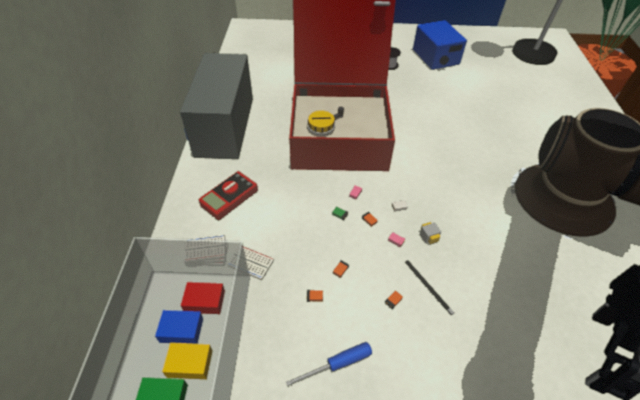

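View pics/wrist0.png

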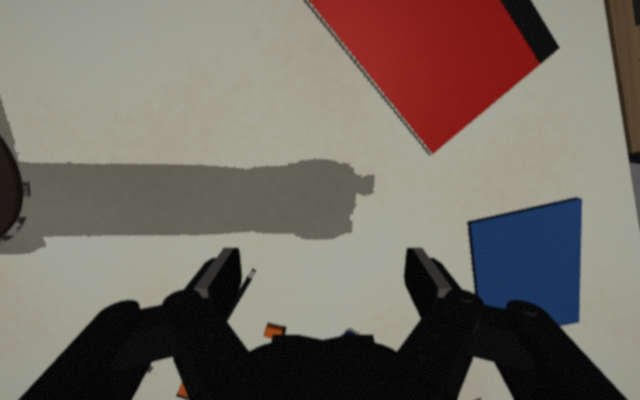

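The scene picture shows four orange cells at about (325,158), (341,185), (370,181) and (291,202). The green cell is at (308,216), pink blocks at (288,183) and (280,225), and a white block at (260,201). Something orange-ish sits at (237,214) on the safe wall. The safe's door stands open, with the yellow cap at (262,258). I'll take crops and measure these.

```bash
cat > h.py <<'E'
from rig import env
import cv2,numpy as np
from scipy.spatial.transform import Rotation as R
def rot(q): return R.from_quat([q[1],q[2],q[3],q[0]])
def model(n):
    m=env.camera_model(n); return np.array(m["intrinsics"]),np.array(m["xyz"]),rot(m["orientation"]).as_matrix()
def ray(m,u,v):
    K,t,Rm=m; d=Rm@np.linalg.inv(K)@np.array([u,v,1.]); return t,d/np.linalg.norm(d)
def onz(m,u,v,z):
    t,d=ray(m,u,v); return t+d*(z-t[2])/d[2]
def proj(m,p):
    K,t,Rm=m; c=K@(Rm.T@(np.asarray(p)-t)); return c[:2]/c[2]
def two(m1,p1,m2,p2):
    a,d=ray(m1,*p1); b,e=ray(m2,*p2)
    A=np.array([[d@d,-d@e],[d@e,-e@e]]); s=np.linalg.solve(A,[(b-a)@d,(b-a)@e])
    x,y=a+s[0]*d,b+s[1]*e; return (x+y)/2,np.linalg.norm(x-y)
def blobs(im,lo,hi,amin=20):
    h=cv2.cvtColor(im,cv2.COLOR_RGB2HSV); mk=cv2.inRange(h,np.array(lo),np.array(hi))
    cs,_=cv2.findContours(mk,cv2.RETR_EXTERNAL,cv2.CHAIN_APPROX_NONE); out=[]
    for c in cs:
        a=cv2.contourArea(c)
        if a>=amin:
            M=cv2.moments(c); out.append((M['m10']/M['m00'],M['m01']/M['m00'],a,c))
    return out
E
python3 - <<'E'
from h import *
a=cv2.imread("pics/scene0.png");b=cv2.imread("pics/side0.png")
cv2.imwrite("pics/c1.png",cv2.resize(a[140:300,200:400],None,fx=4,fy=3.7,interpolation=cv2.INTER_CUBIC)[:600])
cv2.imwrite("pics/c2.png",cv2.resize(b[70:320,270:470],None,fx=4,fy=2.4,interpolation=cv2.INTER_CUBIC)[:600])
for n,im in(("scene",a),("side",b)):
    m=model(n)
    for u,v,ar,c in blobs(im[:,:,::-1],(6,150,90),(17,255,255),12): print(n,round(u),round(v),ar,np.round(onz(m,u,v,.008),3))
    print('green')
    for u,v,ar,c in blobs(im[:,:,::-1],(50,120,40),(85,255,255),12): print(n,round(u),round(v),ar,np.round(onz(m,u,v,.008),3))
    print('yel')
    for u,v,ar,c in blobs(im[:,:,::-1],(20,120,90),(33,255,255),12): print(n,round(u),round(v),ar,np.round(onz(m,u,v,.1),3))
E
```

```text
scene 291 200 27.0 [0.466 0.098 0.008]
scene 342 184 27.5 [0.536 0.23  0.008]
scene 368 179 28.5 [0.581 0.291 0.008]
scene 324 158 25.0 [0.427 0.29  0.008]
green
scene 308 216 57.0 [0.54  0.076 0.008]
scene 486 173 369.5 [0.83  0.51  0.008]
yel
scene 261 256 528.5 [ 0.591 -0.146  0.1  ]
scene 261 174 14.0 [0.412 0.053 0.1  ]
scene 466 177 291.0 [0.825 0.351 0.1  ]
side 395 298 87.0 [0.427 0.286 0.008]
side 315 295 89.0 [0.584 0.288 0.008]
side 340 269 85.0 [0.536 0.227 0.008]
side 370 219 67.5 [0.469 0.092 0.008]
side 608 62 1179.0 [-0.35  -0.608  0.008]
green
side 161 389 891.0 [0.836 0.475 0.008]
side 338 212 35.5 [0.541 0.075 0.008]
side 631 5 112.5 [-0.611 -1.036  0.008]
side 607 3 30.0 [-0.523 -1.049  0.008]
yel
side 186 360 1387.0 [0.777 0.457 0.1  ]
side 434 238 52.5 [0.359 0.205 0.1  ]
side 321 120 386.5 [ 0.591 -0.139  0.1  ]
```

View pics/c1.png

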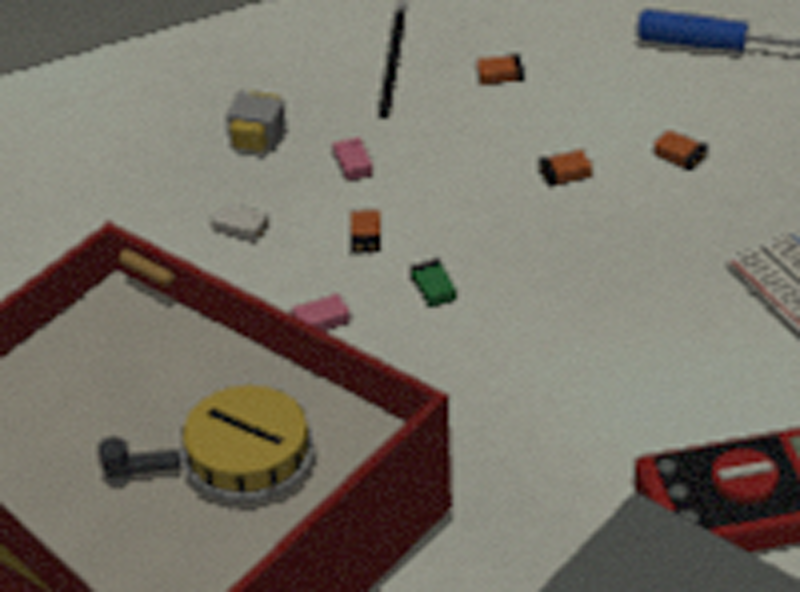

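View pics/c2.png

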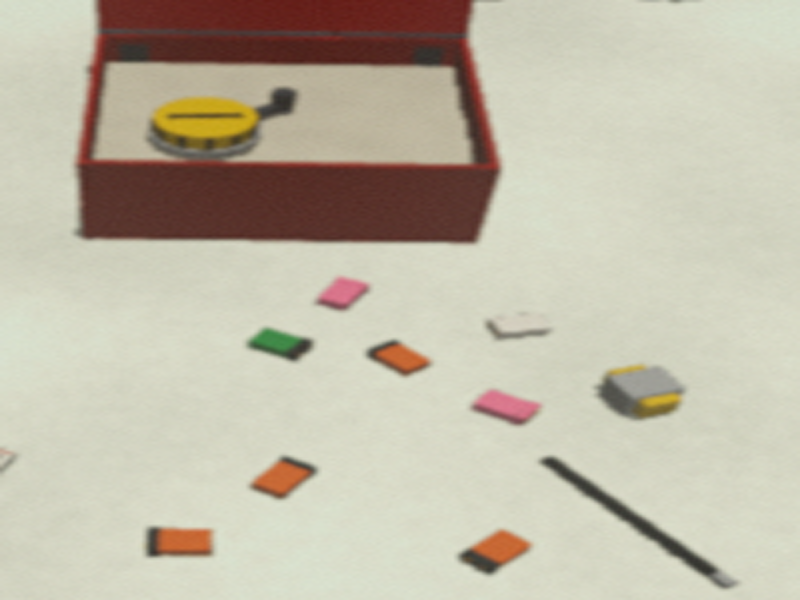

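```bash
python3 - <<'E'
from h import *
print(env.tcp_to_tips)
s=model("scene");d=model("side")
b=cv2.imread("pics/side0.png")[:,:,::-1];a=cv2.imread("pics/scene0.png")[:,:,::-1]
for nm,p,q in(("+x+y",(311.7,246.8),(290,138.7)),("-x+y",(227,200),(394,138.7))):
    print(nm,two(s,p,d,q),onz(s,*p,.105),onz(d,*q,.105))
# cap ellipses of top: top-face
for n,im,m in(("scene",a,s),("side",b,d)):
    h=cv2.cvtColor(im,cv2.COLOR_RGB2HSV)
    c=max([x for x in blobs(im,(18,120,90),(35,255,255),200) if abs(x[0]-(261 if n=="scene" else 321))<15],key=lambda t:t[2])
    x,y,w,hh=cv2.boundingRect(c[3]); print(n,x,y,w,hh, onz(m,x+w/2-.5,y+hh/2,.095))
r=rot(env.get_state()["tcp_rot"]).as_matrix(); print(np.round(r,3))
cv2.imwrite("pics/c3.png",cv2.resize(b[0:180,270:420],None,fx=4,fy=3.3,interpolation=cv2.INTER_CUBIC)[:600,:,::-1])
E
```

```text
0.025
+x+y (array([ 0.66158861, -0.06210714,  0.10208327]), np.float64(0.002366795528811684)) [ 0.66445322 -0.06388144  0.105     ] [ 0.66017012 -0.05958651  0.105     ]
-x+y (array([ 0.41687445, -0.07087334,  0.10681676]), np.float64(0.0005080313564927089)) [ 0.41561805 -0.06967465  0.105     ] [ 0.41621492 -0.07317912  0.105     ]
scene 246 244 31 24 [ 0.58892663 -0.14256535  0.095     ]
side 308 110 27 22 [ 0.59045546 -0.14070735  0.095     ]
[[-0.001 -0.902  0.431]
 [-0.001  0.431  0.902]
 [-1.    -0.    -0.001]]
```

View pics/c3.png

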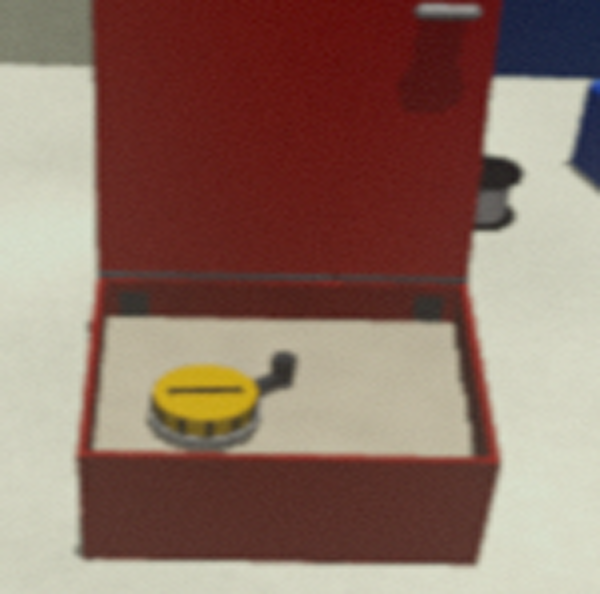

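>>> {"method": "servo_tool", "body": {"plan": [[[18,-31,2,0,0,-50,8.5],[18,-31,2,0,0,-50,8.5],[18,-31,2,0,0,-50,8.5],[18,-31,2,0,0,-50,8.5],[18,-31,2,0,0,-50,8.5],[18,-31,2,0,0,-50,8.5],[18,-31,2,0,0,-50,8.5],[18,-31,2,0,0,-50,8.5]]]}}

```text
time_s: 0.95
eef_pos: [0.408, 0.1599, 0.2764]
tcp_rot: [0.702, -0.087, 0.702, 0.086]
wrist_force: [-0.5, -0.1, -0.9]
finger_gap: 0.0852
```

```bash
cat > st.py <<'E'
from h import *
s=env.get_state(); r=rot(s["tcp_rot"]).as_matrix()
print("t",round(s["time_s"],2),"q",np.round(np.degrees(s["joints"]),1),"pos",np.round(s["eef_pos"],4),"F",np.round(s["wrist_force"],1),"M",np.round(s["moment"],2),"gap",round(s["finger_gap"],4))
print("jaw yaw",round(np.degrees(np.arctan2(r[1,2],r[0,2])),2),"x",np.round(r[:,0],3))
E
python3 st.py
```

```text
t 0.95 q [21.4 -2.1 -9.6 82.5 -0.1 97.3] pos [0.408  0.1599 0.2764] F [-0.5 -0.1 -0.9] M [ 0.01 -0.05 -0.02] gap 0.0852
jaw yaw 14.11 x [ 0.001 -0.001 -1.   ]
```

>>> {"method": "servo_tool", "body": {"plan": [[[18.2,-30.2,-1.7,0,0,-52,8.5],[18.2,-30.2,-1.7,0,0,-52,8.5],[18.2,-30.2,-1.7,0,0,-52,8.5],[18.2,-30.2,-1.7,0,0,-52,8.5],[18.2,-30.2,-1.7,0,0,-52,8.5],[18.2,-30.2,-1.7,0,0,-52,8.5],[18.2,-30.2,-1.7,0,0,-52,8.5],[18.2,-30.2,-1.7,0,0,-52,8.5]]]}}

```text
time_s: 1.75
eef_pos: [0.5903, -0.1421, 0.2566]
tcp_rot: [0.668, 0.229, 0.67, -0.229]
wrist_force: [1.0, 1.4, 0.8]
finger_gap: 0.0849
```

```bash
python3 st.py; python3 - <<'E'
from h import *
m=model("wrist"); im=env.read_camera("wrist"); cv2.imwrite("pics/w1.png",im[:,:,::-1])
print(m[1], m[2][:,2])
for u,v,a,c in blobs(im,(18,120,70),(35,255,255),200):
    x,y,w,hh=cv2.boundingRect(c); print(u,v,a,(x,y,w,hh)); 
    (ex,ey),ax,an=cv2.fitEllipse(c); print(ex,ey,ax,onz(m,ex,ey,.101))
E
```

```text
t 1.75 q [-13.5  16.4   9.2  82.9  -0.  114.3] pos [ 0.5903 -0.1421  0.2566] F [1.  1.4 0.8] M [ 0.06 -0.05  0.  ] gap 0.0849
jaw yaw -37.78 x [-0.002 -0.    -1.   ]
[ 0.63652925 -0.08244439  0.37361605] [-0.18304335 -0.23320954 -0.95504369]
324.90936621241616 188.5511031797534 3082.0 (293, 157, 64, 64)
324.9046630859375 188.53465270996094 (62.46443557739258, 62.903411865234375) [ 0.59221696 -0.14275801  0.101     ]
38.03562945368171 128.08630245447347 210.5 (30, 120, 25, 19)
40.83978271484375 128.65655517578125 (17.494216918945312, 24.946887969970703) [0.41528724 0.06903695 0.101     ]
```

View pics/w1.png

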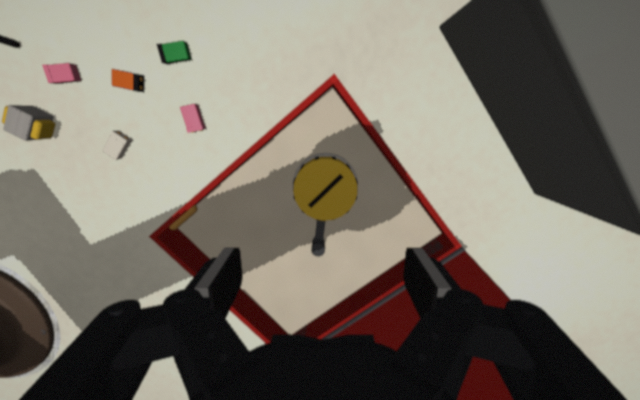

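```bash
python3 - <<'E'
from h import *
m=model("wrist")
A,B,C=[onz(m,*p,.105)[:2] for p in((333,76),(151,237),(461,244))]
print(A,B,C,np.linalg.norm(A-B),np.linalg.norm(A-C))
yaw=np.arctan2(*(A-B)[::-1]); y2=np.arctan2(*(A-C)[::-1])-np.pi/2; print(np.degrees([yaw,y2]))
y=(yaw+y2)/2; c,s=np.cos(y),np.sin(y); Rz=np.array([[c,-s],[s,c]])
o=(B+C)/2; print("o",o,"can",o+Rz@[.05,.03],"piv",o+Rz@[0,-.019],"park",o+Rz@[-.0504,.0296])
E
```

```text
[ 0.66060403 -0.06253737] [ 0.41441974 -0.06987084] [ 0.66868573 -0.27660077] 0.2462934904912385 0.21421589540793687
[1.70625309 2.1621038 ]
o [ 0.54155274 -0.17323581] can [ 0.59051171 -0.14156533] piv [ 0.54219401 -0.19222498] park [ 0.49018241 -0.14535374]
```

>>> {"method": "servo_tool", "body": {"plan": [[[0.2,-0.1,-6,0,0,0,8.5],[0.2,-0.1,-12,0,0,0,8.5],[0.2,-0.1,-13,0,0,0,8.5],[0.2,-0.1,-14,0,0,0,8.5],[0.2,-0.1,-14.4,0,0,0,8.5],[0.2,-0.1,-14.4,0,0,0,8.5],[0.2,-0.1,-14.4,0,0,0,8.5]]]}}

```text
time_s: 2.5
eef_pos: [0.5915, -0.1392, 0.1176]
tcp_rot: [0.671, 0.228, 0.668, -0.227]
wrist_force: [-0.0, 0.3, 0.5]
finger_gap: 0.0848
```

```bash
python3 st.py; python3 - <<'E'
from h import *
a=env.read_camera("scene");b=env.read_camera("side")
A=cv2.resize(a[190:310,190:340],None,fx=4,fy=4,interpolation=cv2.INTER_CUBIC)
B=cv2.resize(b[60:180,270:320+100],None,fx=4,fy=4,interpolation=cv2.INTER_CUBIC)
cv2.imwrite("pics/a2.png",A[:,:,::-1]);cv2.imwrite("pics/b2.png",B[:,:,::-1])
E
```

```text
t 2.5 q [-13.2  17.8  -6.5  65.5   0.  114.3] pos [ 0.5915 -0.1392  0.1176] F [-0.   0.3  0.5] M [-0.03 -0.04 -0.02] gap 0.0848
jaw yaw -37.51 x [ 0.003 -0.001 -1.   ]
```

View pics/b2.png

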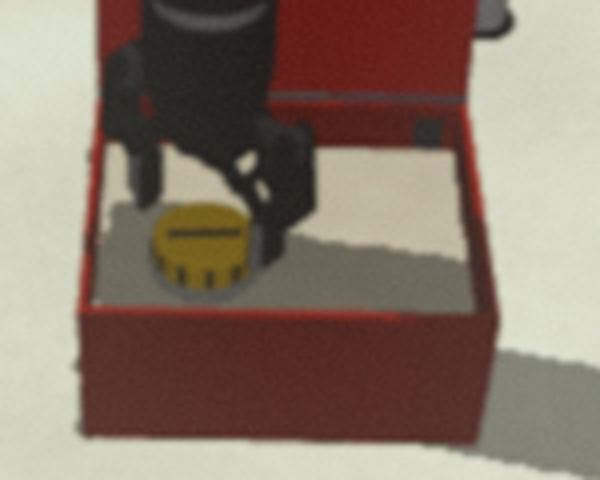

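View pics/a2.png

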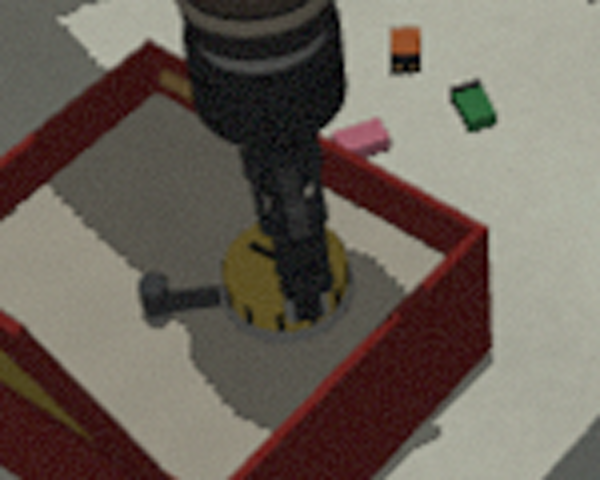

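>>> {"method": "servo_tool", "body": {"plan": [[[0,-0.4,-0.6,0,0,0,8.5],[0,-0.4,-0.8,0,0,0,8.5],[0,-0.4,-0.8,0,0,0,6.0],[0,-0.4,-0.8,0,0,0,6.0],[0,-0.4,-0.8,0,0,0,6.0],[0,-0.4,-0.8,0,0,0,6.0],[0,-0.4,-0.8,0,0,0,6.0],[0,-0.4,-0.8,0,0,0,6.0]]], "squeeze": 40}}

```text
time_s: 3.4
eef_pos: [0.5904, -0.1435, 0.1074]
tcp_rot: [0.67, 0.227, 0.669, -0.228]
wrist_force: [-0.4, -1.0, 1.1]
finger_gap: 0.0643
```

```bash
python3 st.py; python3 - <<'E'
from h import *
b=env.read_camera("side")
B=cv2.resize(b[60:180,270:320+100],None,fx=4,fy=4,interpolation=cv2.INTER_CUBIC)
cv2.imwrite("pics/b3.png",B[:,:,::-1])
E
```

```text
t 3.4 q [-13.7  18.2  -7.3  64.5  -0.  113.9] pos [ 0.5904 -0.1435  0.1074] F [-0.4 -1.   1.1] M [-0.24  0.17  0.  ] gap 0.0643
jaw yaw -37.55 x [ 0. -0. -1.]
```

View pics/b3.png

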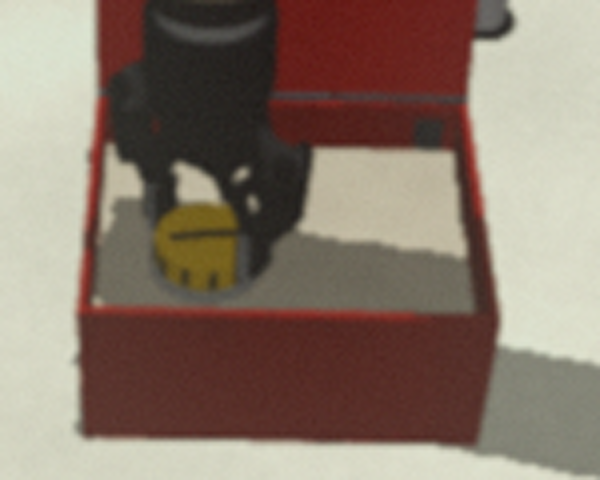

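>>> {"method": "servo_tool", "body": {"plan": [[[0,0,0.06,0,0,8,6],[0,0,0.11,0,0,16,6],[0,0,0.17,0,0,24,6],[0,0,0.22,0,0,32,6],[0,0,0.28,0,0,40,6],[0,0,0.33,0,0,48,6],[0,0,0.39,0,0,56,6],[0,0,0.45,0,0,64,6]]]}}

```text
time_s: 4.25
eef_pos: [0.5897, -0.1433, 0.1118]
tcp_rot: [0.687, -0.164, 0.688, 0.164]
wrist_force: [-2.8, -0.3, 3.4]
finger_gap: 0.0642
```

>>> {"method": "servo_tool", "body": {"plan": [[[0,0,0.06,0,0,8,6],[0,0,0.11,0,0,16,6],[0,0,0.17,0,0,24,6],[0,0,0.22,0,0,32,6],[0,0,0.28,0,0,40,6],[0,0,0.33,0,0,48,6],[0,0,0.39,0,0,56,6],[0,0,0.45,0,0,64,6]]]}}

```text
time_s: 5.05
eef_pos: [0.5896, -0.1436, 0.1163]
tcp_rot: [0.496, -0.503, 0.497, 0.503]
wrist_force: [-2.3, -1.9, 2.7]
finger_gap: 0.0641
```

```bash
python3 st.py; python3 - <<'E'
from h import *
b=env.read_camera("side")
B=cv2.resize(b[60:180,270:320+100],None,fx=4,fy=4,interpolation=cv2.INTER_CUBIC)
cv2.imwrite("pics/b4.png",B[:,:,::-1])
E
```

```text
t 5.05 q [-13.7  17.9  -6.5  65.6  -0.1 -14.4] pos [ 0.5896 -0.1436  0.1163] F [-2.3 -1.9  2.7] M [-0.46  0.69 -0.16] gap 0.0641
jaw yaw 90.76 x [-0.001 -0.001 -1.   ]
```

View pics/b4.png

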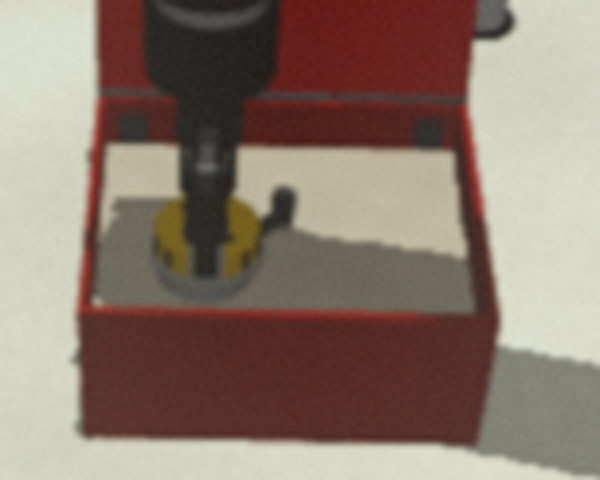

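>>> {"method": "servo_tool", "body": {"plan": [[[0,0,0.06,0,0,8,6],[0,0,0.07,0,0,10,6],[0,0,0.07,0,0,10,6]]]}}

```text
time_s: 5.4
eef_pos: [0.5868, -0.1412, 0.1161]
tcp_rot: [0.453, -0.54, 0.453, 0.546]
wrist_force: [-11.1, 6.9, 7.1]
finger_gap: 0.064
```

>>> {"method": "servo_tool", "body": {"plan": [[[-0.75,0.62,0,0,0,8,6],[-1.58,1.13,0,0,0,16,6],[-2.48,1.52,0,0,0,24,6],[-3.42,1.78,0,0,0,32,6],[-4.39,1.91,0,0,0,40,6],[-5.36,1.9,0,0,0,48,6],[-6.33,1.76,0,0,0,56,6],[-6.33,1.76,0,0,0,56,6]]]}}

```text
time_s: 6.2
eef_pos: [0.5225, -0.1279, 0.1163]
tcp_rot: [0.143, -0.69, 0.148, 0.694]
wrist_force: [-13.3, -8.6, 3.4]
finger_gap: 0.0641
```

```bash
python3 st.py; python3 - <<'E'
from h import *
b=env.read_camera("side")
B=cv2.resize(b[60:180,270:320+100],None,fx=4,fy=4,interpolation=cv2.INTER_CUBIC)
cv2.imwrite("pics/b5.png",B[:,:,::-1])
E
```

```text
t 6.2 q [-13.6  11.  -15.5  63.8  -0.4 -79.8] pos [ 0.5225 -0.1279  0.1163] F [-13.3  -8.6   3.4] M [-1.81  2.55 -1.02] gap 0.0641
jaw yaw 156.23 x [-0.008 -0.005 -1.   ]
```

View pics/b5.png

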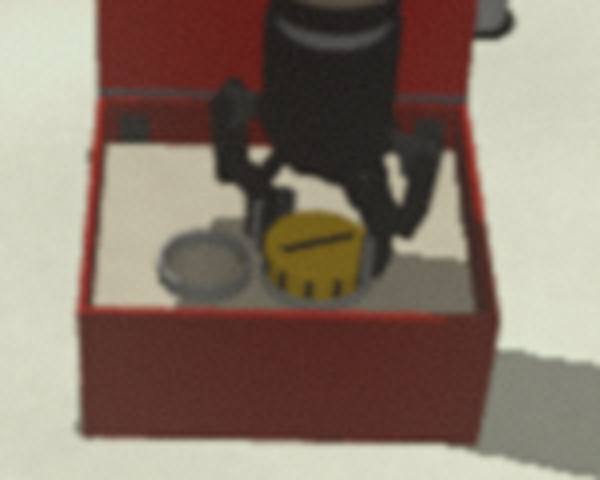

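>>> {"method": "servo_tool", "body": {"plan": [[[-0.94,-0.28,0,0,0,6,6],[-1.83,-0.68,0,0,0,13,6],[-2.65,-1.2,0,0,0,21,6],[-3.39,-1.84,0,0,0,29,6],[-3.39,-1.84,0,0,0,27,6],[-3.39,-1.84,0,0,0,27,6]]]}}

```text
time_s: 6.85
eef_pos: [0.4928, -0.1458, 0.1168]
tcp_rot: [-0.021, -0.707, -0.018, 0.707]
wrist_force: [-0.9, -7.2, -1.2]
finger_gap: 0.0643
```

```bash
python3 st.py
```

```text
t 6.85 q [ -16.4    8.2  -18.9   63.    -0.2 -109.5] pos [ 0.4928 -0.1458  0.1168] F [-0.9 -7.2 -1.2] M [-1.46  0.22 -0.38] gap 0.0643
jaw yaw -176.86 x [-0.    -0.003 -1.   ]
```

>>> {"method": "servo_tool", "body": {"plan": [[[0,0,0,0,0,0,8.3],[0,0,0,0,0,0,8.3],[0,0,0.5,0,0,0,8.3],[0,0,5,0,0,0,8.3],[0,0,10,0,0,-8,8.3],[0,4,14,0,0,-16,8.3],[0,9,14,0,0,-24,8.3],[0,14,14,0,0,-32,8.3]]]}}

```text
time_s: 7.65
eef_pos: [0.4942, -0.0174, 0.2593]
tcp_rot: [-0.171, 0.688, -0.17, -0.685]
wrist_force: [0.6, 0.2, -0.3]
finger_gap: 0.0826
```

```bash
python3 st.py; cat > look.py <<'E'
from h import *
import sys
m=model("wrist"); im=env.read_camera("wrist"); cv2.imwrite(f"pics/{sys.argv[1]}.png",im[:,:,::-1])
print("cam",np.round(m[1],3),"fwd",np.round(m[2][:,2],2))
for nm,lo,hi in(("orange",(4,140,60),(17,255,255)),("green",(50,110,30),(85,255,255))):
  for u,v,a,c in blobs(im,lo,hi,25):
    # include the black band: dilate bounding, cast contour points at top plane
    P=np.array([onz(m,x,y,.012)[:2] for x,y in c[:,0,:]],np.float32)
    (cx,cy),(w,h),an=cv2.minAreaRect(P*1000)
    if w<h: w,h,an=h,w,an+90
    print(nm,"px",round(u),round(v),"c",round(cx,1),round(cy,1),"size",round(w,1),round(h,1),"long-axis",round((an+90)%180-90,1))
E
python3 look.py w2; python3 - <<'E'
from h import *
a=env.read_camera("scene");cv2.imwrite("pics/s3.png",a[:,:,::-1])
E
```

```text
t 7.65 q [ -2.    3.7  -5.8  80.3   0.  -64.1] pos [ 0.4942 -0.0174  0.2593] F [ 0.6  0.2 -0.3] M [ 0.01 -0.05  0.05] gap 0.0826
jaw yaw 152.11 x [ 0.004  0.    -1.   ]
cam [ 0.458 -0.084  0.376] fwd [ 0.14  0.26 -0.95]
orange px 371 318 c 537.9 226.0 size 24.8 19.0 long-axis 62.3
orange px 376 230 c 469.1 93.7 size 25.6 18.1 long-axis -49.7
orange px 339 117 c 445.6 -68.2 size 54.6 10.8 long-axis 1.2
green px 326 242 c 538.5 76.6 size 24.5 17.4 long-axis -27.8
```

View pics/w2.png

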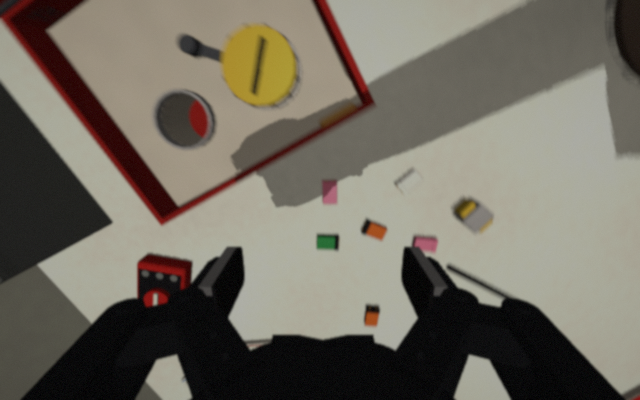

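View pics/s3.png

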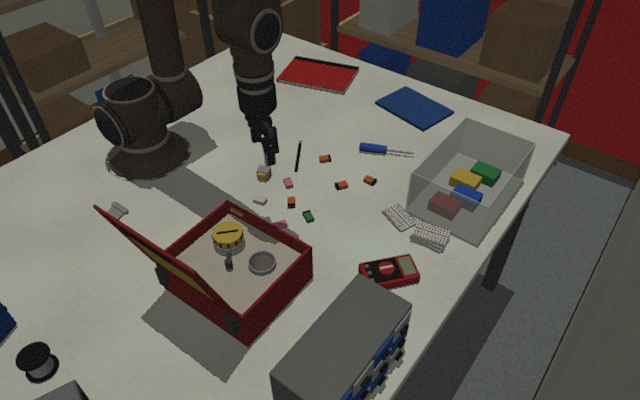

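>>> {"method": "servo_tool", "body": {"plan": [[[-2.3,10.8,-8,0,0,-60,5],[-2.3,10.8,-8,0,0,-60,5],[-2.3,10.8,-8,0,0,-60,5],[-2.3,10.8,-8,0,0,-60,5],[-2.3,10.8,-8,0,0,-60,5],[-2.3,10.8,-8,0,0,-60,5],[-2.3,10.8,-8,0,0,-60,4],[-2.3,10.8,-8,0,0,-60,4]]]}}

```text
time_s: 8.55
eef_pos: [0.4705, 0.0892, 0.177]
tcp_rot: [0.489, -0.511, 0.489, 0.511]
wrist_force: [0.7, -0.5, -0.7]
finger_gap: 0.0401
```

>>> {"method": "servo_tool", "body": {"plan": [[[0,0,-8,0,0,-52,4],[0,0,-8,0,0,-52,4],[0,0,-8,0,0,-52,4],[0,0,-8,0,0,-52,4],[0,0,-8,0,0,-52,4],[0,0,-8,0,0,-52,4],[0,0,-8,0,0,-52,4]]]}}

```text
time_s: 9.25
eef_pos: [0.4706, 0.0891, 0.0969]
tcp_rot: [0.663, -0.246, 0.663, 0.246]
wrist_force: [0.2, 0.1, -0.2]
finger_gap: 0.0398
```

```bash
python3 st.py; python3 look.py w3
```

```text
t 9.25 q [ 10.7   5.2 -24.8  59.9   0.   60.1] pos [0.4706 0.0891 0.0969] F [ 0.2  0.1 -0.2] M [ 0.01 -0.02  0.03] gap 0.0398
jaw yaw 40.63 x [ 0.  0. -1.]
cam [0.421 0.146 0.214] fwd [ 0.19 -0.22 -0.96]
orange px 324 206 c 467.3 94.6 size 27.4 18.6 long-axis -49.4
orange px 520 130 c 535.3 227.7 size 25.2 19.8 long-axis 57.5
orange px 626 106 c 579.2 286.9 size 34.0 21.9 long-axis 7.2
```

View pics/w3.png

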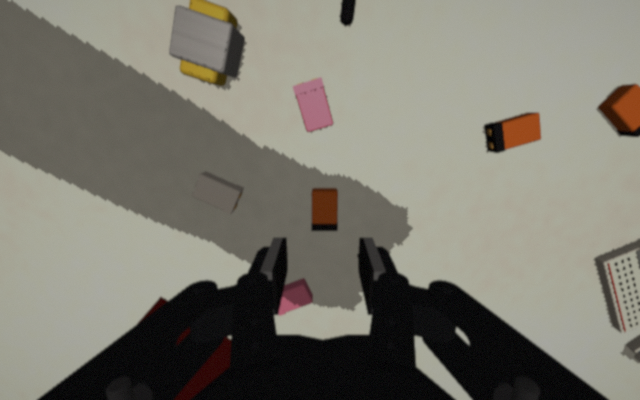

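>>> {"method": "servo_tool", "body": {"plan": [[[-0.1,0.3,-4,0,0,0,4],[-0.1,0.3,-6,0,0,0,4],[-0.1,0.3,-6.9,0,0,0,4],[-0.1,0.3,-6.9,0,0,0,4],[-0.1,0.3,-6.9,0,0,0,1],[-0.1,0.3,-6.9,0,0,0,1],[-0.1,0.3,-6.9,0,0,0,1],[-0.1,0.3,-6.9,0,0,0,1]]], "squeeze": 40}}

```text
time_s: 10.1
eef_pos: [0.4706, 0.0924, 0.0291]
tcp_rot: [0.664, -0.245, 0.662, 0.245]
wrist_force: [-0.2, -0.2, 5.8]
finger_gap: 0.0185
```

>>> {"method": "servo_tool", "body": {"plan": [[[0,0,0,0,0,0,1],[0,0,3,0,0,0,1],[0,0,8,0,0,0,1],[0,0,12,0,0,0,1],[0,0,12,0,0,0,1]]]}}

```text
time_s: 10.6
eef_pos: [0.4726, 0.0928, 0.1539]
tcp_rot: [0.667, -0.245, 0.66, 0.244]
wrist_force: [0.8, -0.1, 0.9]
finger_gap: 0.0187
```

```bash
python3 st.py; python3 look.py w4; python3 - <<'E'
from h import *
im=cv2.imread("pics/w2.png")
# canister from w2: cam pose known there
g=cv2.cvtColor(im,cv2.COLOR_BGR2GRAY)[70:170,130:240]
cv2.imwrite("pics/can.png",cv2.resize(im[70:170,130:240],None,fx=5,fy=5))
E
```

```text
t 10.6 q [ 11.1   3.3 -19.5  66.6  -0.   60.6] pos [0.4726 0.0928 0.1539] F [ 0.8 -0.1  0.9] M [ 0.05  0.   -0.01] gap 0.0187
jaw yaw 40.53 x [ 0.01   0.002 -1.   ]
cam [0.422 0.15  0.271] fwd [ 0.2  -0.22 -0.95]
orange px 322 250 c 513.9 46.1 size 57.4 37.5 long-axis -49.7
orange px 471 127 c 535.2 227.3 size 25.4 19.2 long-axis 57.5
orange px 556 109 c 580.9 286.6 size 32.0 20.4 long-axis 3.6
green px 363 241 c 539.7 78.4 size 24.4 14.4 long-axis -30.1
```

View pics/w4.png

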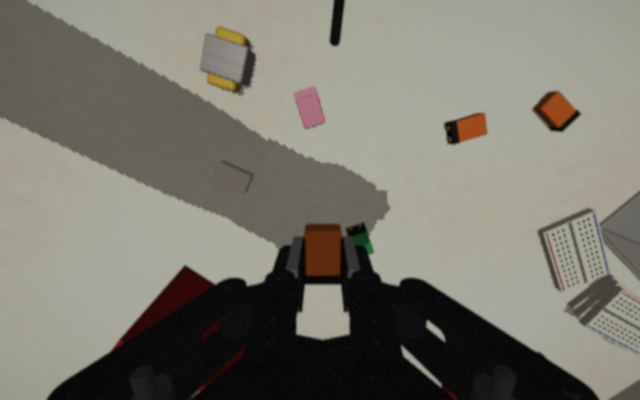

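View pics/can.png

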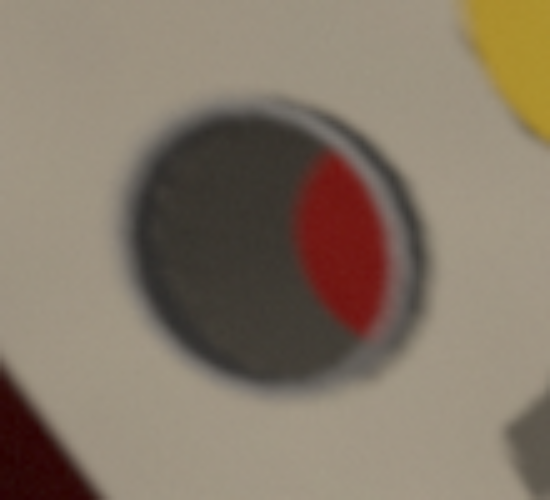

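>>> {"method": "servo_tool", "body": {"plan": [[[2,-4,1,0,0,0,1],[4,-8,1,0,0,0,1],[6,-12,1,0,0,0,1],[8,-16,1,0,0,0,1],[10,-20,0.5,0,0,0,1],[11.8,-23.6,0,0,0,0,1],[11.8,-23.6,0,0,0,0,1],[11.8,-23.6,0,0,0,0,1]]]}}

```text
time_s: 11.45
eef_pos: [0.5867, -0.1443, 0.1458]
tcp_rot: [0.663, -0.244, 0.664, 0.245]
wrist_force: [0.7, 0.5, -0.2]
finger_gap: 0.0188
```

>>> {"method": "servo_tool", "body": {"plan": [[[0,0,-2,0,0,0,1],[0,0,-4,0,0,0,1],[0,0,-4,0,0,0,1],[0,0,-4,0,0,0,1]]]}}

```text
time_s: 11.85
eef_pos: [0.5868, -0.1426, 0.1079]
tcp_rot: [0.663, -0.245, 0.664, 0.246]
wrist_force: [-0.1, -0.1, 0.4]
finger_gap: 0.0185
```

```bash
python3 st.py; python3 look.py w5;  python3 - <<'E'
from h import *
for n,x in(("scene",(190,190)),("side",(60,270))):
    b=env.read_camera(n); y0,x0=x
    cv2.imwrite(f"pics/d_{n}.png",cv2.resize(b[y0:y0+120,x0:x0+150],None,fx=4,fy=4,interpolation=cv2.INTER_CUBIC)[:,:,::-1])
E
```

```text
t 11.85 q [-13.7  17.8  -7.7  64.5   0.   35.7] pos [ 0.5868 -0.1426  0.1079] F [-0.1 -0.1  0.4] M [ 0.02 -0.01 -0.03] gap 0.0185
jaw yaw 40.6 x [-0.001  0.    -1.   ]
cam [ 0.538 -0.085  0.225] fwd [ 0.19 -0.22 -0.96]
orange px 323 249 c 609.9 -169.8 size 49.6 32.4 long-axis -49.5
```

View pics/w5.png

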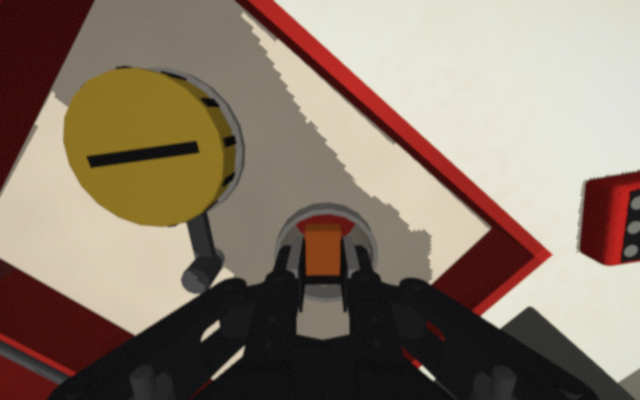

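View pics/d_scene.png

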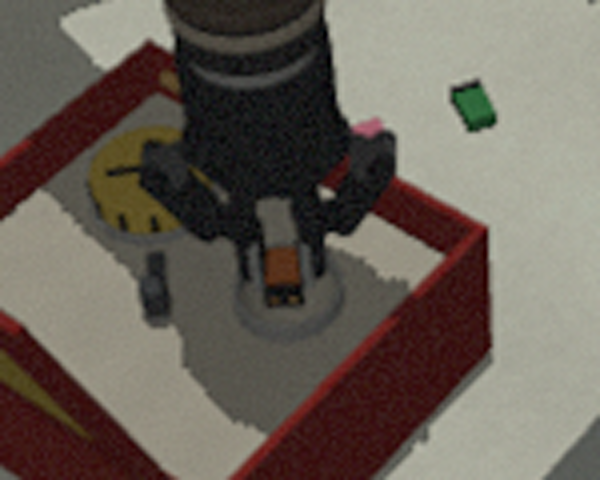

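View pics/d_side.png

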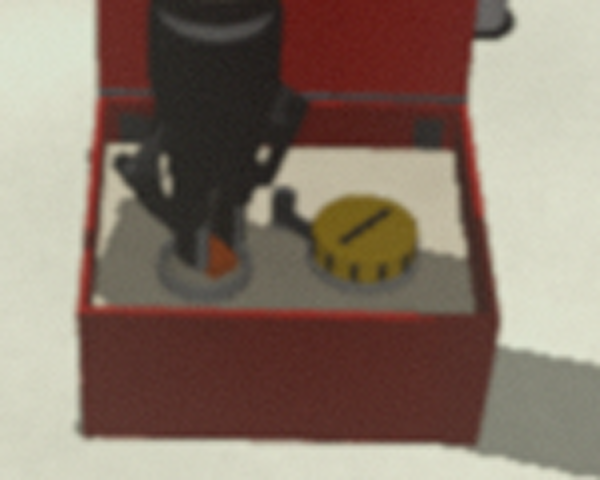

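>>> {"method": "servo_tool", "body": {"plan": [[[0.4,0,0.2,0,0,0,1],[0.4,0,0.2,0,0,0,1],[0.4,0,0.2,0,0,0,3.2],[0.4,0,0.2,0,0,0,3.2],[0.4,0,0.2,0,0,0,3.2],[0.4,0,3,0,0,0,3.2],[0.4,0,6,0,0,0,3.2],[-1,4,8,0,0,0,4]]]}}

```text
time_s: 12.8
eef_pos: [0.5789, -0.1064, 0.1893]
tcp_rot: [0.665, -0.244, 0.663, 0.243]
wrist_force: [1.8, 1.6, -0.3]
finger_gap: 0.0401
```

```bash
python3 st.py; python3 look.py w6;  python3 - <<'E'
from h import *
b=env.read_camera("side"); m=model("side")
for u,v,a,c in blobs(b,(4,140,60),(17,255,255),12): print(round(u),round(v),a,np.round(onz(m,u,v,.01),3))
cv2.imwrite("pics/e_side.png",b[:,:,::-1])
E
```

```text
t 12.8 q [-10.4  14.4  -1.9  73.5  -0.1  39.4] pos [ 0.5789 -0.1064  0.1893] F [ 1.8  1.6 -0.3] M [ 0.04 -0.08  0.02] gap 0.0401
jaw yaw 40.25 x [ 0.002 -0.002 -1.   ]
cam [ 0.53  -0.049  0.306] fwd [ 0.19 -0.23 -0.95]
orange px 308 220 c 594.5 -148.5 size 22.9 13.1 long-axis 44.6
orange px 207 58 c 416.4 -82.0 size 56.8 9.1 long-axis 1.5
green px 420 10 c 540.8 76.3 size 20.6 18.3 long-axis -30.5
395 298 91.5 [0.428 0.288 0.01 ]
315 295 95.0 [0.584 0.289 0.01 ]
340 269 88.5 [0.536 0.228 0.01 ]
350 147 664.0 [ 0.513 -0.142  0.01 ]
350 92 18.5 [ 0.511 -0.389  0.01 ]
367 91 38.5 [ 0.461 -0.396  0.01 ]
601 58 1259.5 [-0.333 -0.63   0.01 ]
```

View pics/w6.png

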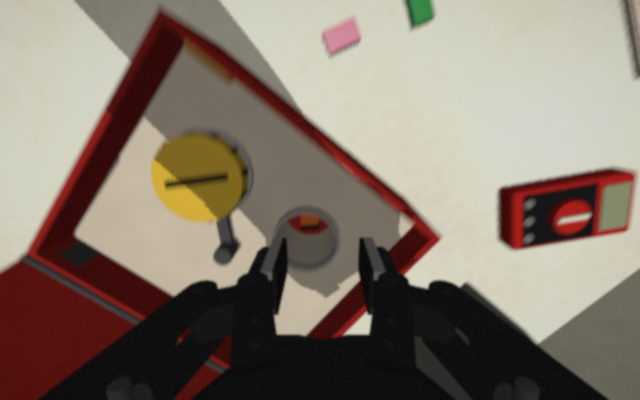

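View pics/e_side.png

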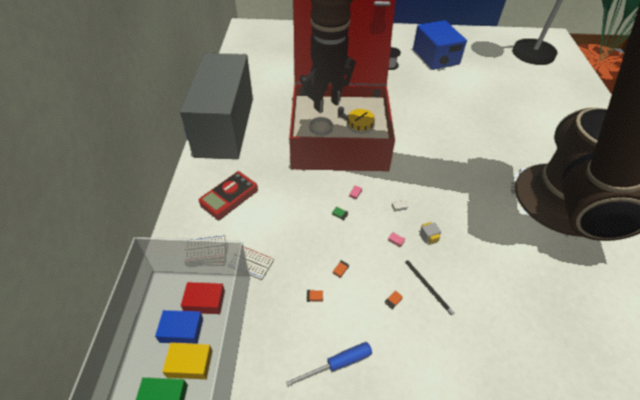

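>>> {"method": "servo_tool", "body": {"plan": [[[-0.6,4.8,0,0,0,-8.5,4],[-1.2,9.6,0,0,0,-17,4],[-1.8,14.2,0,0,0,-25.5,4],[-2.4,19,-1,0,0,-34,4],[-3,23.6,-3,0,0,-42,4],[-3.6,28,-5,0,0,-50,4],[-4.3,32.7,-7,0,0,-58,4],[-4.3,32.7,-8.8,0,0,-66,4]]]}}

```text
time_s: 13.7
eef_pos: [0.534, 0.2268, 0.0992]
tcp_rot: [0.691, 0.153, 0.69, -0.152]
wrist_force: [0.3, 0.1, 0.0]
finger_gap: 0.04
```

>>> {"method": "servo_tool", "body": {"plan": [[[0,0,0,0,0,-7,4],[0,0,0,0,0,-7,4],[0,0,0,0,0,-7,4]]]}}

```text
time_s: 14.0
eef_pos: [0.5347, 0.223, 0.0998]
tcp_rot: [0.68, 0.192, 0.68, -0.192]
wrist_force: [0.2, -0.7, 0.3]
finger_gap: 0.0402
```

```bash
python3 st.py; python3 look.py w7
```

```text
t 14.0 q [ 22.6  15.5 -11.9  62.6  -0.  144.2] pos [0.5347 0.223  0.0998] F [ 0.2 -0.7  0.3] M [-0.07 -0.01  0.03] gap 0.0402
jaw yaw -31.56 x [ 0. -0. -1.]
cam [0.574 0.287 0.217] fwd [-0.15 -0.25 -0.96]
orange px 165 212 c 430.2 287.7 size 25.3 19.8 long-axis 46.9
orange px 322 204 c 537.5 228.8 size 27.1 18.5 long-axis 57.6
orange px 334 102 c 583.7 288.6 size 26.2 18.7 long-axis 0.6
green px 418 340 c 544.8 72.7 size 12.1 10.1 long-axis 69.5
```

View pics/w7.png

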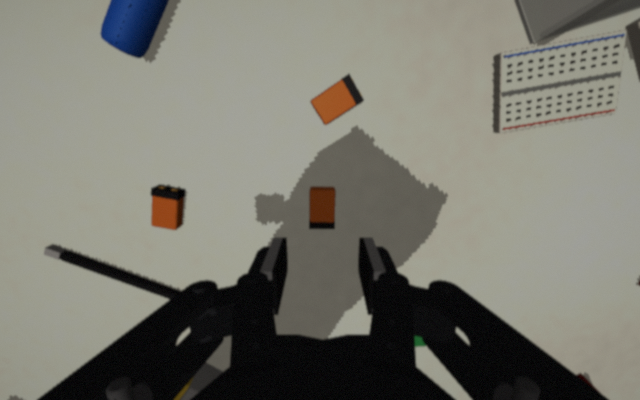

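>>> {"method": "servo_tool", "body": {"plan": [[[0,0.1,-4,0,0,0,4],[0,0.1,-6,0,0,0,4],[0,0.1,-7.1,0,0,0,4],[0,0.1,-7.1,0,0,0,4],[0,0.1,-7.1,0,0,0,1],[0,0.1,-7.1,0,0,0,1],[0,0.1,-7.1,0,0,0,1],[0,0.1,-7.1,0,0,0,1]]]}}

```text
time_s: 14.85
eef_pos: [0.5356, 0.2246, 0.0304]
tcp_rot: [0.681, 0.194, 0.679, -0.193]
wrist_force: [-0.2, -0.3, 6.3]
finger_gap: 0.0185
```

>>> {"method": "servo_tool", "body": {"plan": [[[0,0,0,0,0,0,1],[0,0,3,0,0,0,1],[0,0,8,0,0,0,1],[0,0,12.5,0,0,0,1],[0,0,12.5,0,0,0,1]]]}}

```text
time_s: 15.35
eef_pos: [0.5375, 0.2256, 0.1612]
tcp_rot: [0.683, 0.196, 0.677, -0.191]
wrist_force: [0.6, -0.1, 0.1]
finger_gap: 0.0184
```

```bash
python3 st.py; python3 look.py w8
```

```text
t 15.35 q [ 22.8  13.8  -6.2  69.3   0.  144.5] pos [0.5375 0.2256 0.1612] F [ 0.6 -0.1  0.1] M [-0.01 -0.03 -0.06] gap 0.0184
jaw yaw -31.71 x [ 0.011  0.004 -1.   ]
cam [0.576 0.289 0.279] fwd [-0.15 -0.25 -0.96]
orange px 322 246 c 506.7 174.5 size 56.7 36.4 long-axis 58.1
orange px 197 196 c 430.6 287.6 size 25.8 19.8 long-axis 50.4
orange px 329 110 c 583.8 288.6 size 26.1 18.3 long-axis 1.3
```

View pics/w8.png

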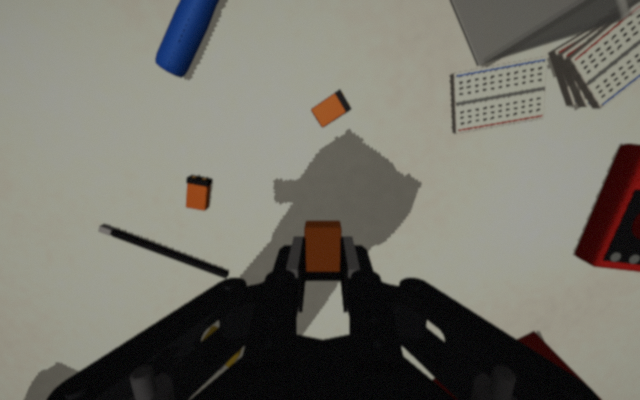

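>>> {"method": "servo_tool", "body": {"plan": [[[0.7,-4.7,1,0,0,0,1],[1.4,-9.4,1,0,0,0,1],[2.1,-14,1,0,0,0,1],[2.8,-18.7,1,0,0,0,1],[3.5,-23.4,1,0,0,0,1],[4.2,-28.1,1,0,0,0,1],[4.9,-32.7,1,0,0,0,1],[5.6,-36.8,0,0,0,0,1]]]}}

```text
time_s: 16.2
eef_pos: [0.5904, -0.146, 0.1534]
tcp_rot: [0.68, 0.193, 0.68, -0.193]
wrist_force: [-0.0, 0.1, -1.1]
finger_gap: 0.0184
```

>>> {"method": "servo_tool", "body": {"plan": [[[0,0,0,0,0,0,1],[0,0,-3,0,0,0,1],[0,0,-4.2,0,0,0,1],[0,0,-4.2,0,0,0,1]]]}}

```text
time_s: 16.6
eef_pos: [0.5884, -0.1428, 0.1087]
tcp_rot: [0.678, 0.193, 0.682, -0.193]
wrist_force: [-0.9, 0.3, -0.3]
finger_gap: 0.0188
```

```bash
python3 st.py; python3 look.py w9
```

```text
t 16.6 q [-13.6  18.2  -7.1  65.    0.  108. ] pos [ 0.5884 -0.1428  0.1087] F [-0.9  0.3 -0.3] M [ 0.01 -0.09  0.02] gap 0.0188
jaw yaw -31.68 x [-0.006  0.002 -1.   ]
cam [ 0.628 -0.079  0.226] fwd [-0.16 -0.25 -0.96]
orange px 45 287 c 344.6 -76.7 size 74.5 13.8 long-axis 0.7
orange px 323 239 c 573.3 -166.4 size 58.9 31.7 long-axis 58.5
```

View pics/w9.png

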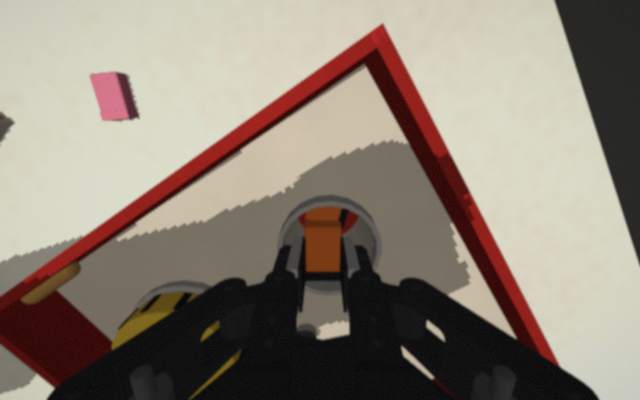

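>>> {"method": "servo_tool", "body": {"plan": [[[0.2,0,0,0,0,0,1],[0.2,0,0,0,0,0,3.2],[0.2,0,0,0,0,0,3.2],[0.2,0,0,0,0,0,3.2],[0.2,0,3,0,0,0,3.2],[0.2,0,7,0,0,0,3.2],[0.2,4,8,0,0,8,4],[0.2,8.5,8,0,0,16,4]]]}}

```text
time_s: 17.45
eef_pos: [0.5938, -0.0592, 0.195]
tcp_rot: [0.703, 0.096, 0.699, -0.096]
wrist_force: [1.0, 0.3, 0.5]
finger_gap: 0.0397
```

>>> {"method": "servo_tool", "body": {"plan": [[[-0.1,4.8,0,0,0,8.5,4],[-0.2,9.6,0,0,0,17,4],[-0.3,14.4,0,0,0,25.5,4],[-0.4,19.2,0,0,0,34,4],[-0.5,24,0,0,0,42.5,4],[-0.6,28.8,0,0,0,51,4],[-0.6,32,0,0,0,59,4],[-0.6,34.3,0,0,0,67,4]]]}}

```text
time_s: 18.25
eef_pos: [0.586, 0.2869, 0.1919]
tcp_rot: [0.636, -0.308, 0.636, 0.309]
wrist_force: [0.0, -1.0, 0.8]
finger_gap: 0.0397
```

>>> {"method": "servo_tool", "body": {"plan": [[[0,0,-2,0,0,8.5,4],[0,0,-5,0,0,17,4],[0,0,-8.5,0,0,25.5,4],[0,0,-8.5,0,0,34,4],[0,0,-8.5,0,0,39.5,4],[0,0,-8.5,0,0,39.5,4],[0,0,-8.5,0,0,39.5,4]]]}}

```text
time_s: 18.95
eef_pos: [0.5867, 0.2843, 0.1072]
tcp_rot: [-0.497, 0.503, -0.497, -0.503]
wrist_force: [0.1, 1.2, 1.1]
finger_gap: 0.0401
```

```bash
python3 st.py; python3 look.py w10; python3 - <<'E'
from h import *
b=env.read_camera("scene")
cv2.imwrite("pics/s10.png",b[:,:,::-1])
E
```

```text
t 18.95 q [25.9 22.8 -0.7 66.4  0.  25.2] pos [0.5867 0.2843 0.1072] F [0.1 1.2 1.1] M [ 0.   -0.01  0.02] gap 0.0401
jaw yaw 90.65 x [ 0.001  0.    -1.   ]
cam [0.511 0.283 0.224] fwd [ 0.3   0.   -0.95]
orange px 328 204 c 582.2 288.4 size 27.3 18.4 long-axis 1.6
orange px 334 2 c 443.0 290.1 size 5.9 2.2 long-axis -89.4
green px 53 149 c 540.3 81.6 size 27.7 24.9 long-axis -29.5
```

View pics/w10.png

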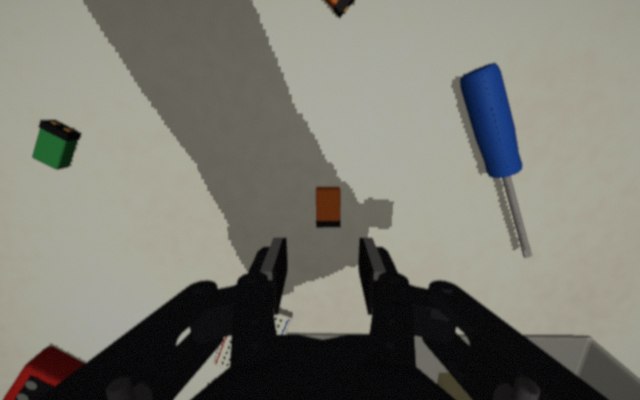

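View pics/s10.png

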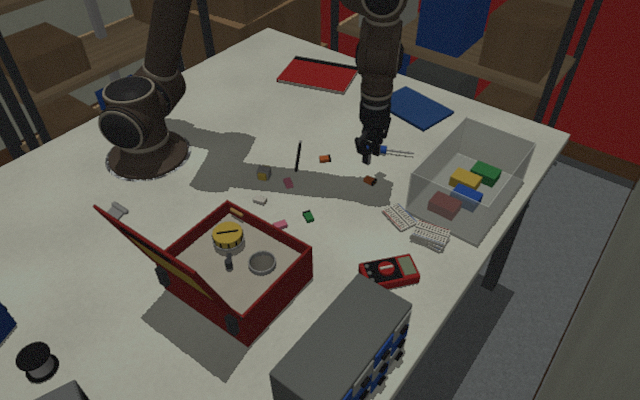

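```bash
python3 - <<'E'
from h import *
s=model("scene");d=model("side")
for p in((411,205),(413,165),(465,120)): print(p,onz(s,*p,0),onz(s,*p,.08))
print(two(s,(411,160),d,(243,240)),two(s,(411,205),d,(235,272)), [onz(d,243,240,z) for z in(0,.08)])
E
```

```text
(411, 205) [ 7.23924512e-01  2.78435568e-01 -1.11022302e-16] [0.75806981 0.2004655  0.08      ]
(413, 165) [0.64537037 0.42568363 0.        ] [0.68644386 0.33472683 0.08      ]
(465, 120) [0.66447999 0.72236032 0.        ] [0.70386807 0.60523773 0.08      ]
(array([0.71193994, 0.26459458, 0.15391432]), np.float64(0.00181224293550208)) (array([0.74077763, 0.25365585, 0.02758845]), np.float64(0.0109956239290928)) [array([0.74863106, 0.15933881, 0.        ]), array([0.7299894 , 0.21424333, 0.08      ])]
```

>>> {"method": "servo_tool", "body": {"plan": [[[-0.1,0.35,-4,0,0,0,4],[-0.1,0.35,-6.5,0,0,0,4],[-0.1,0.35,-7.8,0,0,0,4],[-0.1,0.35,-7.8,0,0,0,4],[-0.1,0.35,-7.8,0,0,0,1],[-0.1,0.35,-7.8,0,0,0,1],[-0.1,0.35,-7.8,0,0,0,1],[-0.1,0.35,-7.8,0,0,0,1]]]}}

```text
time_s: 19.85
eef_pos: [0.5865, 0.2882, 0.0305]
tcp_rot: [-0.498, 0.504, -0.496, -0.503]
wrist_force: [0.3, -1.4, 6.1]
finger_gap: 0.0185
```

>>> {"method": "servo_tool", "body": {"plan": [[[0,0,0,0,0,0,1],[0,0,3,0,0,0,1],[0,0,8,0,0,0,1],[0,0,12.5,0,0,0,1],[0,0,12.5,0,0,0,1]]]}}

```text
time_s: 20.35
eef_pos: [0.5883, 0.2892, 0.1619]
tcp_rot: [-0.501, 0.505, -0.493, -0.502]
wrist_force: [0.4, 1.0, 0.3]
finger_gap: 0.0184
```

```bash
python3 st.py; python3 look.py w11
```

```text
t 20.35 q [26.2 21.6  4.5 72.2  0.  25.4] pos [0.5883 0.2892 0.1619] F [0.4 1.  0.3] M [ 0.07 -0.04 -0.07] gap 0.0184
jaw yaw 90.79 x [ 0.011  0.005 -1.   ]
cam [0.511 0.287 0.278] fwd [ 0.31  0.01 -0.95]
orange px 323 247 c 652.6 290.8 size 59.0 36.6 long-axis 0.5
orange px 324 8 c 430.3 288.2 size 24.1 19.9 long-axis 46.9
green px 98 137 c 540.7 80.7 size 25.3 23.0 long-axis -30.1
```

View pics/w11.png

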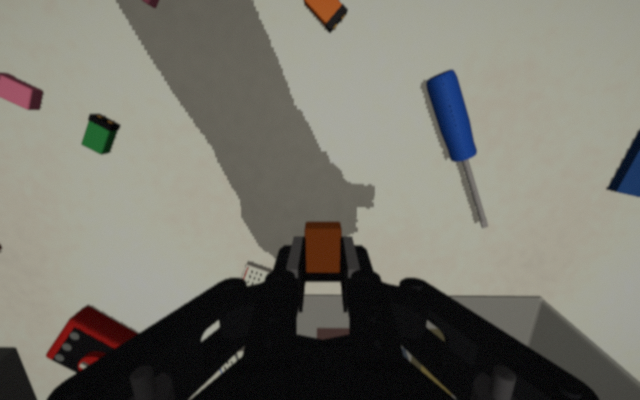

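>>> {"method": "servo_tool", "body": {"plan": [[[0.1,-4.9,1,0,0,0,1],[0.1,-9.8,1,0,0,0,1],[0.1,-14.7,1,0,0,0,1],[0.2,-19.6,1,0,0,0,1],[0.2,-24.5,1,0,0,0,1],[0.3,-29.4,1,0,0,0,1],[0.4,-34.3,1,0,0,0,1],[0.4,-39,1,0,0,0,1]]]}}

```text
time_s: 21.2
eef_pos: [0.5885, -0.1043, 0.1624]
tcp_rot: [0.496, -0.503, 0.497, 0.504]
wrist_force: [0.0, 0.7, -0.2]
finger_gap: 0.0184
```

>>> {"method": "servo_tool", "body": {"plan": [[[0,-4.1,0,0,0,0,1],[0,-4.1,-2,0,0,0,1],[0,-4.1,-5.2,0,0,0,1],[0,-4.1,-5.2,0,0,0,1],[0,-4.1,-5.2,0,0,0,1]]]}}

```text
time_s: 21.7
eef_pos: [0.5885, -0.143, 0.1108]
tcp_rot: [0.496, -0.502, 0.497, 0.504]
wrist_force: [-0.2, 0.5, 0.2]
finger_gap: 0.0185
```

```bash
python3 st.py; python3 look.py w12
```

```text
t 21.7 q [-13.7  18.   -7.1  65.1   0.  -14.4] pos [ 0.5885 -0.143   0.1108] F [-0.2  0.5  0.2] M [ 0.03 -0.06  0.03] gap 0.0185
jaw yaw 90.79 x [-0.003  0.001 -1.   ]
cam [ 0.513 -0.144  0.228] fwd [ 0.29  0.01 -0.96]
orange px 324 242 c 619.5 -142.3 size 59.3 35.7 long-axis -6.6
orange px 482 4 c 442.9 -38.0 size 13.4 4.6 long-axis -89.2
green px 602 151 c 539.2 71.5 size 28.8 26.4 long-axis -29.1
```

View pics/w12.png

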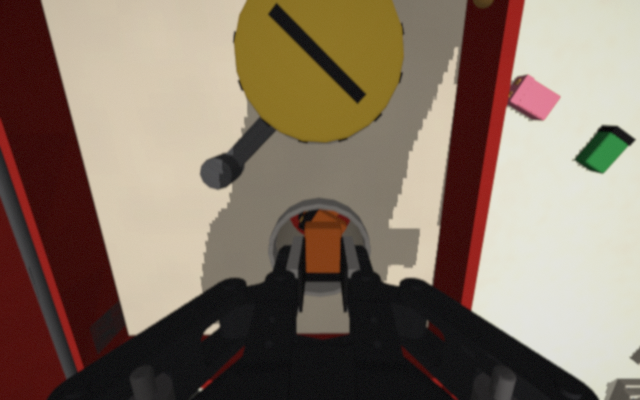

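>>> {"method": "servo_tool", "body": {"plan": [[[0.2,0,0,0,0,0,1],[0.2,0,0,0,0,0,3.2],[0.2,0,0,0,0,0,3.2],[0.2,0,0,0,0,0,3.2],[0.2,0,3,0,0,0,3.2],[0.2,0,7,0,0,0,3.2],[0.2,4,8,0,0,0,4],[0.2,8.5,8,0,0,0,4]]]}}

```text
time_s: 22.55
eef_pos: [0.5928, -0.0587, 0.1949]
tcp_rot: [-0.499, 0.504, -0.496, -0.501]
wrist_force: [0.8, -0.5, -0.8]
finger_gap: 0.0401
```

>>> {"method": "servo_tool", "body": {"plan": [[[-2,4.4,0,0,0,8,4],[-4,8.8,0,0,0,16,4],[-6,13.2,0,0,0,24,4],[-8,17.6,0,0,0,32,4],[-10,22,0,0,0,40,4],[-12,26.4,0,0,0,47,4],[-14,30.8,0,0,0,47,4],[-16,34.8,0,0,0,47,4]]]}}

```text
time_s: 23.35
eef_pos: [0.4304, 0.2916, 0.1923]
tcp_rot: [-0.255, 0.66, -0.254, -0.66]
wrist_force: [1.3, 0.7, 0.2]
finger_gap: 0.0402
```

>>> {"method": "servo_tool", "body": {"plan": [[[0,0,-4,0,0,0,4],[0,0,-8.5,0,0,0,4],[0,0,-8.5,0,0,0,4],[0,0,-8.5,0,0,0,4]]]}}

```text
time_s: 23.75
eef_pos: [0.4311, 0.2894, 0.1072]
tcp_rot: [0.254, -0.659, 0.255, 0.66]
wrist_force: [1.0, 0.4, 1.7]
finger_gap: 0.0397
```

```bash
python3 st.py; python3 look.py w13; python3 - <<'E'
from h import *
b=env.read_camera("side")
cv2.imwrite("pics/e13.png",b[:,:,::-1])
E
```

```text
t 23.75 q [ 33.9   9.1 -19.   62.   -0.  -13.9] pos [0.4311 0.2894 0.1072] F [1.  0.4 1.7] M [-0.04 -0.08 -0.  ] gap 0.0397
jaw yaw 137.78 x [-0.001 -0.001 -1.   ]
cam [0.38  0.234 0.225] fwd [ 0.2   0.22 -0.96]
orange px 323 204 c 427.7 287.1 size 27.9 18.4 long-axis 47.1
green px 14 100 c 540.2 78.0 size 24.8 19.6 long-axis -29.9
```

View pics/w13.png

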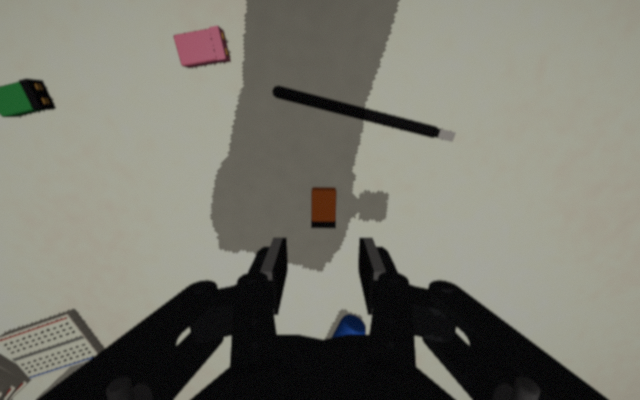

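View pics/e13.png

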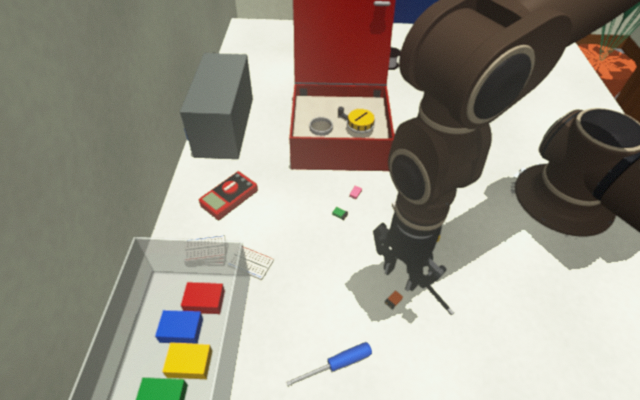

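>>> {"method": "servo_tool", "body": {"plan": [[[-0.1,0,-4,0,0,0,4],[-0.1,0,-6.5,0,0,0,4],[-0.1,0,-7.8,0,0,0,4],[-0.1,0,-7.8,0,0,0,4],[-0.1,0,-7.8,0,0,0,1],[-0.1,0,-7.8,0,0,0,1],[-0.1,0,-7.8,0,0,0,1],[-0.1,0,-7.8,0,0,0,1]]]}}

```text
time_s: 24.65
eef_pos: [0.4318, 0.2905, 0.0309]
tcp_rot: [-0.256, 0.66, -0.254, -0.659]
wrist_force: [0.4, -0.5, 6.4]
finger_gap: 0.0186
```

>>> {"method": "servo_tool", "body": {"plan": [[[0,0,0,0,0,0,1],[0,0,3,0,0,0,1],[0,0,8,0,0,0,1],[0,0,12.5,0,0,0,1],[0,0,12.5,0,0,0,1]]]}}

```text
time_s: 25.15
eef_pos: [0.4334, 0.2918, 0.1615]
tcp_rot: [-0.258, 0.662, -0.251, -0.657]
wrist_force: [1.1, 0.5, -0.2]
finger_gap: 0.0184
```

```bash
python3 st.py; python3 look.py w14
```

```text
t 25.15 q [ 33.9   7.4 -14.   67.9   0.  -13.8] pos [0.4334 0.2918 0.1615] F [ 1.1  0.5 -0.2] M [ 0.01 -0.12  0.04] gap 0.0184
jaw yaw 137.79 x [ 0.01   0.007 -1.   ]
cam [0.381 0.235 0.278] fwd [ 0.21  0.23 -0.95]
orange px 322 245 c 475.8 337.9 size 57.6 36.6 long-axis 47.8
green px 75 96 c 539.4 78.2 size 25.0 18.9 long-axis -30.0
```

View pics/w14.png

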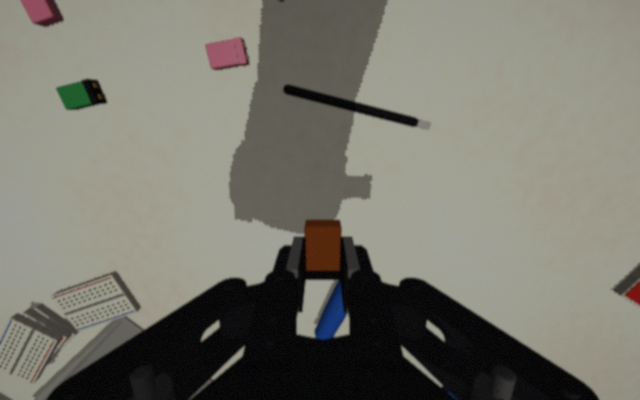

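>>> {"method": "servo_tool", "body": {"plan": [[[2,-4.4,1,0,0,0,1],[4,-8.8,1,0,0,0,1],[6,-13.2,1,0,0,0,1],[8,-17.6,1,0,0,0,1],[10,-22,1,0,0,0,1],[12,-26.4,1,0,0,0,1],[14,-30.8,1,0,0,0,1],[15.5,-35.2,1,0,0,0,1]]]}}

```text
time_s: 26.0
eef_pos: [0.5858, -0.0642, 0.1628]
tcp_rot: [0.255, -0.659, 0.255, 0.66]
wrist_force: [0.8, 0.3, 0.1]
finger_gap: 0.0185
```

>>> {"method": "servo_tool", "body": {"plan": [[[0.3,-4,0,0,0,0,1],[0.5,-8.1,0,0,0,0,1],[0.5,-8.1,-2,0,0,0,1],[0.5,-8.1,-5.2,0,0,0,1],[0.5,-8.1,-5.2,0,0,0,1],[0.5,-8.1,-5.2,0,0,0,1]]]}}

```text
time_s: 26.6
eef_pos: [0.5896, -0.143, 0.1111]
tcp_rot: [0.254, -0.659, 0.255, 0.661]
wrist_force: [0.1, -0.4, -0.2]
finger_gap: 0.0182
```

```bash
python3 st.py; python3 look.py w15
```

```text
t 26.6 q [-13.6  18.1  -6.9  65.1   0.  -61.4] pos [ 0.5896 -0.143   0.1111] F [ 0.1 -0.4 -0.2] M [-0.01 -0.05 -0.01] gap 0.0182
jaw yaw 137.79 x [-0.003  0.001 -1.   ]
cam [ 0.539 -0.199  0.228] fwd [ 0.2   0.22 -0.96]
orange px 322 237 c 607.5 -121.6 size 61.3 39.4 long-axis 51.1
orange px 610 179 c 403.5 -6.9 size 56.3 24.2 long-axis 1.1
green px 515 329 c 535.0 69.7 size 38.4 21.0 long-axis -81.0
```

View pics/w15.png

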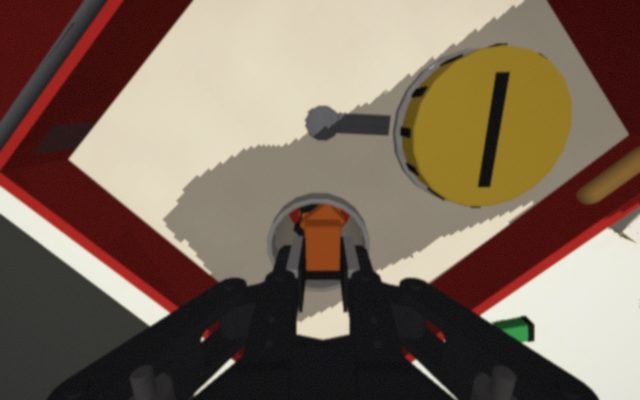

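>>> {"method": "servo_tool", "body": {"plan": [[[0.1,0,0,0,0,0,1],[0.1,0,0,0,0,0,3.2],[0.1,0,0,0,0,0,3.2],[0.1,0,0,0,0,0,3.2],[0.1,0,3,0,0,0,3.2],[0.1,0,7,0,0,0,3.2],[-2,-2,11,0,0,0,5],[-4,-3,13,0,0,8,8.3]]]}}

```text
time_s: 27.45
eef_pos: [0.5511, -0.1741, 0.2456]
tcp_rot: [-0.207, 0.678, -0.207, -0.675]
wrist_force: [0.7, -0.2, 0.2]
finger_gap: 0.06
```

>>> {"method": "servo_tool", "body": {"plan": [[[-4,-1,0,0,0,8,8.3],[-6,3,0,0,0,16,8.3],[-6,3,0,0,0,24,8.3],[-6,3,0,0,0,32,8.3],[-6,3,0,0,0,40,8.3],[-6,3,0,0,0,40,8.3]]]}}

```text
time_s: 28.05
eef_pos: [0.4904, -0.1432, 0.2422]
tcp_rot: [0.036, 0.706, 0.036, -0.706]
wrist_force: [-0.3, -0.4, -0.5]
finger_gap: 0.0828
```

```bash
python3 st.py; python3 look.py w16; python3 - <<'E'
from h import *
for n in("side","scene"):
  b=env.read_camera(n); m=model(n)
  cv2.imwrite(f"pics/f16_{n}.png",b[:,:,::-1])
  for u,v,a,c in blobs(b,(4,140,60),(17,255,255),8): print(n,round(u),round(v),a,np.round(onz(m,u,v,.01),3))
E
```

```text
t 28.05 q [ -16.3    5.7   -5.8   78.5   -0.  -112.1] pos [ 0.4904 -0.1432  0.2422] F [-0.3 -0.4 -0.5] M [-0.04 -0.04 -0.05] gap 0.0828
jaw yaw -174.19 x [ 0.001 -0.    -1.   ]
cam [ 0.498 -0.218  0.359] fwd [-0.03  0.29 -0.96]
orange px 354 254 c 435.0 -34.9 size 54.7 18.6 long-axis 1.6
orange px 234 171 c 600.1 -133.1 size 37.9 34.0 long-axis -42.0
green px 276 312 c 538.8 73.1 size 28.1 22.2 long-axis -28.5
side 354 149 806.0 [ 0.502 -0.134  0.01 ]
side 343 91 8.0 [ 0.532 -0.391  0.01 ]
side 321 90 98.5 [ 0.6  -0.39  0.01]
side 620 45 9.0 [-0.434 -0.719  0.01 ]
side 607 62 1722.0 [-0.343 -0.605  0.01 ]
scene 262 268 40.0 [ 0.56  -0.118  0.01 ]
```

View pics/w16.png

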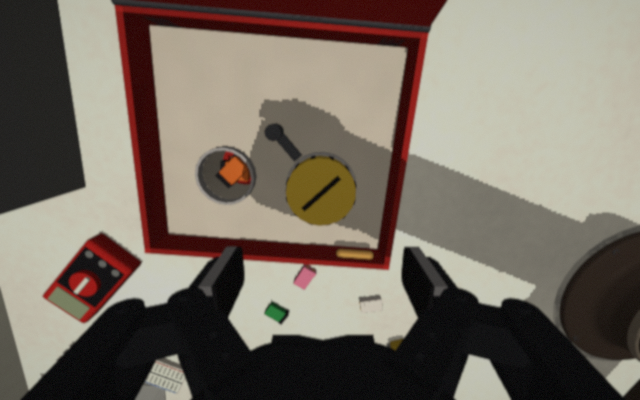

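View pics/f16_scene.png

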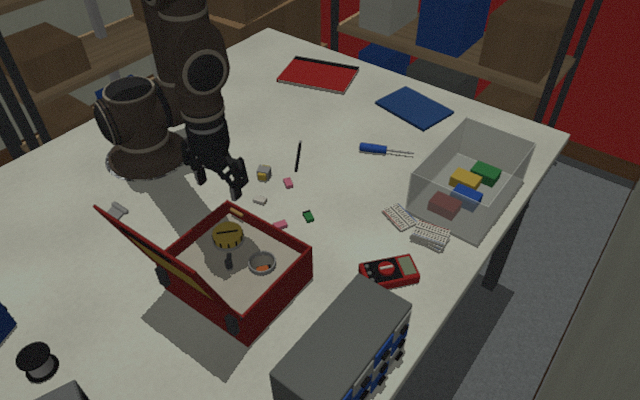

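View pics/f16_side.png

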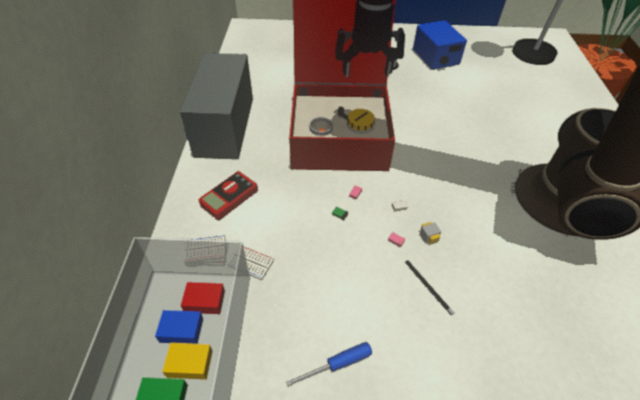

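```bash
python3 - <<'E'
import cv2
im=cv2.imread("pics/w16.png")
cv2.imwrite("pics/w16c.png",cv2.resize(im[135:215,185:265],None,fx=7,fy=7,interpolation=cv2.INTER_CUBIC))
from h import *
m=model("wrist")
for u,v,a,c in blobs(np.ascontiguousarray(im[:,:,::-1]),(18,120,60),(35,255,255),500):
    e=cv2.fitEllipse(c); print(e, [onz(m,*e[0],z) for z in(.101,.111)])
E
```

```text
((320.49017333984375, 190.4927520751953), (67.426025390625, 69.03617858886719), 94.3699951171875) [array([ 0.49266842, -0.14586662,  0.101     ]), array([ 0.4928599 , -0.14867806,  0.111     ])]
```

View pics/w16c.png

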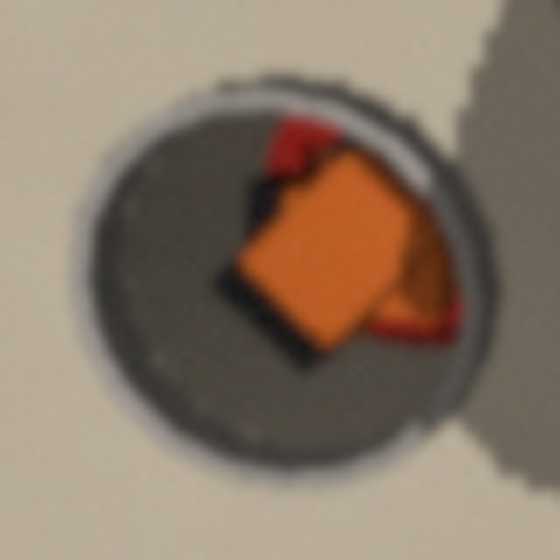

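>>> {"method": "servo_tool", "body": {"plan": [[[0.2,-0.3,-5,0,0,0,8.4],[0.2,-0.3,-9.5,0,0,0,8.4],[0.2,-0.3,-11.5,0,0,0,8.4],[0.2,-0.3,-12.6,0,0,0,8.4],[0.2,-0.3,-12.6,0,0,0,8.4]]]}}

```text
time_s: 28.7
eef_pos: [0.4918, -0.1461, 0.1147]
tcp_rot: [-0.035, -0.705, -0.036, 0.707]
wrist_force: [0.1, 0.8, 0.0]
finger_gap: 0.0841
```

```bash
python3 st.py
```

```text
t 28.7 q [ -16.5    8.3  -19.    62.9   -0.  -112.3] pos [ 0.4918 -0.1461  0.1147] F [0.1 0.8 0. ] M [0.04 0.03 0.  ] gap 0.0841
jaw yaw -174.28 x [-0.002  0.001 -1.   ]
```

>>> {"method": "servo_tool", "body": {"plan": [[[0,0,0,0,0,0,6],[0,0,0,0,0,0,6],[0,0,0,0,0,0,6],[0,0,0,0,0,0,6],[0,0,0,0,0,0,6]]], "squeeze": 40}}

```text
time_s: 29.2
eef_pos: [0.4929, -0.1463, 0.1175]
tcp_rot: [0.036, 0.707, 0.035, -0.706]
wrist_force: [-3.2, 1.3, 7.0]
finger_gap: 0.0644
```

```bash
python3 st.py
```

```text
t 29.2 q [ -16.5    8.1  -18.8   63.     0.  -112.3] pos [ 0.4929 -0.1463  0.1175] F [-3.2  1.3  7. ] M [ 0.3   0.72 -0.17] gap 0.0644
jaw yaw -174.24 x [ 0.002 -0.    -1.   ]
```

```bash
python3 - <<'E'
import numpy as np
p=np.array([.5438,-.1937]);v=np.array([.4929,-.1463])-p
f=lambda d:np.array([[np.cos(d),-np.sin(d)],[np.sin(d),np.cos(d)]])@v-v
for i in range(1,12): print(i,np.round(100*f(np.radians(-8.3*i)),2), np.round(100*(f(np.radians(-8.3*i))-f(np.radians(-8.3*7))),2))
E
```

```text
1 [0.74 0.69] [-5.69 -1.4 ]
2 [1.57 1.26] [-4.86 -0.83]
3 [2.47 1.7 ] [-3.96 -0.38]
4 [3.43 2.01] [-3.   -0.07]
5 [4.42 2.18] [-2.01  0.1 ]
6 [5.43 2.21] [-1.    0.12]
7 [6.42 2.09] [0. 0.]
8 [7.4  1.82] [ 0.97 -0.26]
9 [8.32 1.42] [ 1.89 -0.67]
10 [9.17 0.89] [ 2.75 -1.2 ]
11 [9.94 0.24] [ 3.52 -1.84]
```

>>> {"method": "servo_tool", "body": {"plan": [[[0.74,0.69,0.1,0,0,-8.4,6],[1.57,1.26,0.1,0,0,-16.8,6],[2.47,1.7,0.1,0,0,-25.2,6],[3.43,2.01,0.1,0,0,-33.6,6],[4.42,2.18,0.1,0,0,-42,6],[5.43,2.21,0.1,0,0,-50.4,6],[6.42,2.09,0.1,0,0,-58.8,6]]]}}

```text
time_s: 29.9
eef_pos: [0.5577, -0.1271, 0.1179]
tcp_rot: [-0.317, 0.633, -0.319, -0.63]
wrist_force: [-1.5, -6.8, 0.3]
finger_gap: 0.0643
```

```bash
python3 st.py
```

```text
t 29.9 q [-12.7  14.1 -11.4  64.4  -0.2 -49.3] pos [ 0.5577 -0.1271  0.1179] F [-1.5 -6.8  0.3] M [-1.67  0.39  0.06] gap 0.0643
jaw yaw 126.6 x [ 0.002 -0.005 -1.   ]
```

>>> {"method": "servo_tool", "body": {"plan": [[[0.97,-0.26,0,0,0,-8.4,6],[1.89,-0.67,0,0,0,-16.8,6],[2.75,-1.2,0,0,0,-25,6],[3.52,-1.84,0,0,0,-33,6],[3.52,-1.84,0,0,0,-33,6]]]}}

```text
time_s: 30.4
eef_pos: [0.5908, -0.1448, 0.1173]
tcp_rot: [0.482, -0.516, 0.484, 0.517]
wrist_force: [-9.2, -1.6, 5.5]
finger_gap: 0.0645
```

```bash
python3 st.py; python3 - <<'E'
from h import *
for n,x in(("scene",(190,190)),("side",(60,270))):
    b=env.read_camera(n); y0,x0=x
    cv2.imwrite(f"pics/g_{n}.png",cv2.resize(b[y0:y0+120,x0:x0+150],None,fx=4,fy=4,interpolation=cv2.INTER_CUBIC)[:,:,::-1])
E
```

```text
t 30.4 q [-13.7  18.1  -6.1  65.9  -0.1 -17.5] pos [ 0.5908 -0.1448  0.1173] F [-9.2 -1.6  5.5] M [-0.43  1.81 -0.16] gap 0.0645
jaw yaw 93.74 x [-0.003 -0.001 -1.   ]
```

View pics/g_side.png

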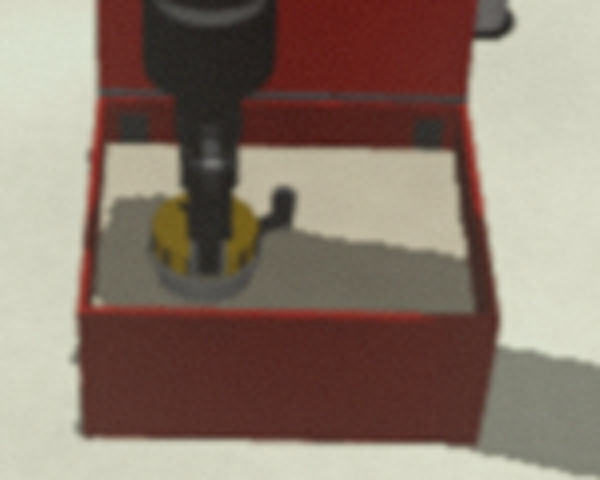

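>>> {"method": "servo_tool", "body": {"plan": [[[0,0,-0.06,0,0,-8,6],[0,0,-0.11,0,0,-16,6],[0,0,-0.17,0,0,-24,6],[0,0,-0.22,0,0,-32,6],[0,0,-0.28,0,0,-40,6],[0,0,-0.33,0,0,-48,6],[0,0,-0.39,0,0,-56,6],[0,0,-0.45,0,0,-64,6]]]}}

```text
time_s: 31.3
eef_pos: [0.5909, -0.1441, 0.1132]
tcp_rot: [0.683, -0.181, 0.684, 0.181]
wrist_force: [-6.5, -0.0, 3.9]
finger_gap: 0.0644
```

```bash
python3 st.py
```

```text
t 31.3 q [-13.7  18.1  -6.6  65.3  -0.1  46.7] pos [ 0.5909 -0.1441  0.1132] F [-6.5 -0.   3.9] M [-0.14  1.31  0.12] gap 0.0644
jaw yaw 29.64 x [-0.001 -0.001 -1.   ]
```

>>> {"method": "servo_tool", "body": {"plan": [[[0,0,-0.06,0,0,-8,6],[0,0,-0.11,0,0,-16,6],[0,0,-0.17,0,0,-24,6],[0,0,-0.22,0,0,-32,6],[0,0,-0.28,0,0,-40,6],[0,0,-0.33,0,0,-48,6],[0,0,-0.39,0,0,-56,6],[0,0,-0.43,0,0,-61,6]]]}}

```text
time_s: 32.1
eef_pos: [0.5918, -0.144, 0.109]
tcp_rot: [0.681, 0.19, 0.681, -0.191]
wrist_force: [-3.1, -0.6, 3.0]
finger_gap: 0.0641
```

```bash
python3 st.py
```

```text
t 32.1 q [-13.7  18.3  -7.   64.7  -0.  107.6] pos [ 0.5918 -0.144   0.109 ] F [-3.1 -0.6  3. ] M [-0.06  0.78  0.09] gap 0.0641
jaw yaw -31.29 x [ 0.    -0.001 -1.   ]
```

>>> {"method": "servo_tool", "body": {"plan": [[[0,0,-0.03,0,0,-5,6],[0,0,-0.06,0,0,-10,6],[0,0,-0.07,0,0,-15,6],[0,0,-0.07,0,0,-15,6]]]}}

```text
time_s: 32.5
eef_pos: [0.592, -0.1442, 0.1082]
tcp_rot: [0.652, 0.275, 0.651, -0.276]
wrist_force: [-3.1, -2.3, 2.8]
finger_gap: 0.0639
```

```bash
python3 st.py
```

```text
t 32.5 q [-1.370e+01  1.830e+01 -7.000e+00  6.460e+01 -1.000e-01  1.222e+02] pos [ 0.592  -0.1442  0.1082] F [-3.1 -2.3  2.8] M [-0.46  0.68  1.87] gap 0.0639
jaw yaw -45.84 x [ 0.    -0.002 -1.   ]
```

>>> {"method": "servo_tool", "body": {"plan": [[[0,0,0,0,0,0,8.4],[0,0,0,0,0,0,8.4],[0,0,0,0,0,0,8.4],[0,0,2,0,0,0,8.4],[0,0,6,0,0,0,8.4],[0,0,11,0,0,0,8.4],[0,0,15,0,0,8,8.4],[0,0,15,0,0,8,8.4]]]}}

```text
time_s: 33.3
eef_pos: [0.594, -0.1443, 0.2642]
tcp_rot: [0.673, 0.23, 0.665, -0.229]
wrist_force: [1.1, 0.0, 0.5]
finger_gap: 0.0843
```

```bash
python3 st.py; python3 look.py w20; python3 - <<'E'
from h import *
m=model("wrist"); im=np.ascontiguousarray(cv2.imread("pics/w20.png")[:,:,::-1])
for u,v,a,c in blobs(im,(18,120,60),(35,255,255),500):
    e=cv2.fitEllipse(c); print(e, [onz(m,*e[0],z) for z in(.101,.111)])
b=env.read_camera("side"); s=env.read_camera("scene")
cv2.imwrite("pics/h_side.png",np.hstack([cv2.resize(x,None,fx=2.6,fy=4,interpolation=cv2.INTER_CUBIC) for x in(b[60:180,270:420],s[190:310,190:340])])[:,:,::-1])
E
```

```text
t 33.3 q [-13.7  16.3  10.   83.1   0.  114.2] pos [ 0.594  -0.1443  0.2642] F [1.1 0.  0.5] M [ 0.01 -0.01 -0.01] gap 0.0843
jaw yaw -37.86 x [ 0.01  -0.002 -1.   ]
cam [ 0.639 -0.084  0.382] fwd [-0.17 -0.23 -0.96]
orange px 179 217 c 399.3 -74.6 size 56.0 12.5 long-axis 4.6
green px 172 55 c 541.2 74.7 size 29.3 18.9 long-axis -30.4
((319.199951171875, 187.98619079589844), (60.870418548583984, 61.06819534301758), 77.29071807861328) [array([ 0.59173854, -0.1418483 ,  0.101     ]), array([ 0.59343565, -0.13978033,  0.111     ])]
```

View pics/w20.png

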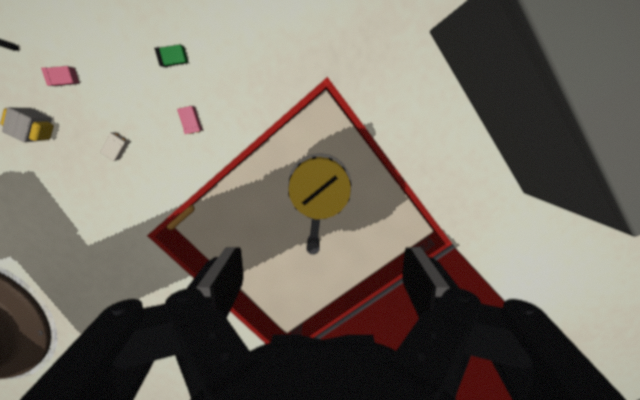

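View pics/h_side.png

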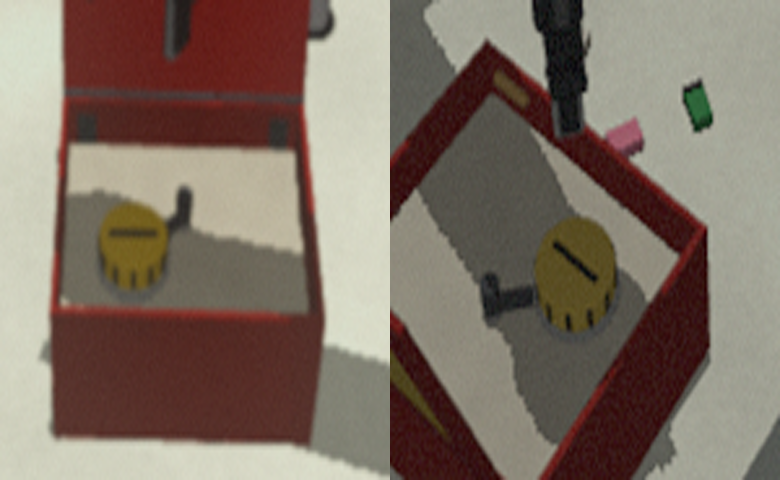

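```bash
python3 - <<'E'
from h import *
def slot(f,cx,cy):
    g=cv2.cvtColor(cv2.imread(f),cv2.COLOR_BGR2GRAY); mk=np.zeros_like(g); cv2.circle(mk,(cx,cy),24,255,-1)
    y,x=np.where((g<60)&(mk>0)); P=np.stack([x,y],1).astype(np.float32)
    vx,vy,a,b=cv2.fitLine(P,cv2.DIST_L2,0,.01,.01).ravel(); return np.degrees(np.arctan2(-vy,vx)),len(x)
print(slot("pics/w1.png",325,188),slot("pics/w20.png",319,188))
E
```

```text
(np.float32(43.941345), 208) (np.float32(38.911476), 191)
```

```bash
python3 - <<'E'
from h import *
s=model("scene");im=env.read_camera("scene")
cv2.imwrite("pics/i.png",cv2.resize(im[180:360,70:340],None,fx=2.9,fy=2.9,interpolation=cv2.INTER_CUBIC)[:,:,::-1])
y=np.radians(2.0);o=np.array([.543,-.1745,0]);ex=np.array([np.cos(y),np.sin(y),0]);ey=np.array([-np.sin(y),np.cos(y),0])
t,d=ray(s,96,205)
k=(-.125-(t-o)@ex)/(d@ex); p=t+k*d; print(p,"safe y",(p-o)@ey,"z",p[2])
r=np.array([(p-o)@ey+.11,p[2]-.108]); print(np.linalg.norm(r),np.arctan2(r[1],r[0]))
E
```

```text
[ 0.42418663 -0.35384382  0.31269865] safe y -0.17508803872642303 z 0.3126986487087491
0.21479755484744284 1.8786567925219946
```

View pics/i.png

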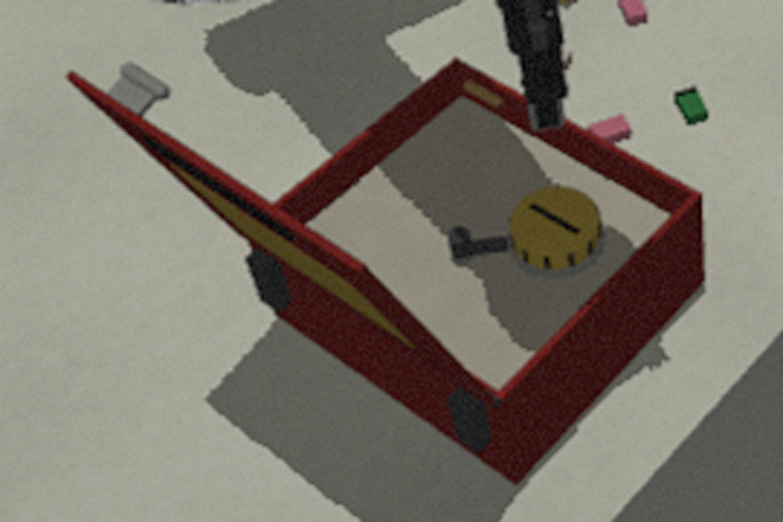

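>>> {"method": "servo_tool", "body": {"plan": [[[-2,0,4,0,0,8,4],[-4,0,8,0,0,16,0],[-6,0,12,0,0,24,0],[-8,0,14.5,0,0,32,0],[-9.5,-2,14.5,0,0,38,0],[-9.5,-4,14.5,0,0,38,0],[-9.5,-6,14.5,0,0,38,0]]]}}

```text
time_s: 34.2
eef_pos: [0.4963, -0.2042, 0.4013]
tcp_rot: [0.707, 0.0, 0.708, 0.0]
wrist_force: [0.6, 0.0, -0.3]
finger_gap: -0.0001
```

```bash
python3 st.py
```

```text
t 34.2 q [-22.4  11.6  21.4 100.    0.   67.7] pos [ 0.4963 -0.2042  0.4013] F [ 0.6  0.  -0.3] M [ 0.    0.04 -0.02] gap -0.0001
jaw yaw -0.02 x [-0.002  0.001 -1.   ]
```

>>> {"method": "servo_tool", "body": {"plan": [[[0,-4.5,0,0,0,0,0],[0,-9,0,0,0,0,0],[0,-13.5,0,0,0,0,0],[0,-18,0,0,0,0,0],[0,-21.6,0,0,0,0,0],[0,-21.6,0,0,0,0,0]]]}}

```text
time_s: 34.8
eef_pos: [0.4965, -0.4242, 0.3973]
tcp_rot: [0.705, 0.003, 0.709, -0.001]
wrist_force: [0.3, 0.8, -0.8]
finger_gap: 0.0002
```

```bash
python3 st.py; python3 - <<'E'
from h import *
b=env.read_camera("side"); s=env.read_camera("scene")
cv2.imwrite("pics/j.png",np.hstack([cv2.resize(x,(400,400),interpolation=cv2.INTER_CUBIC) for x in(b[0:200,250:450],s[140:340,30:230])])[:,:,::-1])
E
```

```text
t 34.8 q [-4.050e+01  2.730e+01  4.320e+01  1.063e+02 -1.000e-01  4.980e+01] pos [ 0.4965 -0.4242  0.3973] F [ 0.3  0.8 -0.8] M [ 0.04 -0.01  0.03] gap 0.0002
jaw yaw -0.29 x [-0.006  0.004 -1.   ]
```

View pics/j.png

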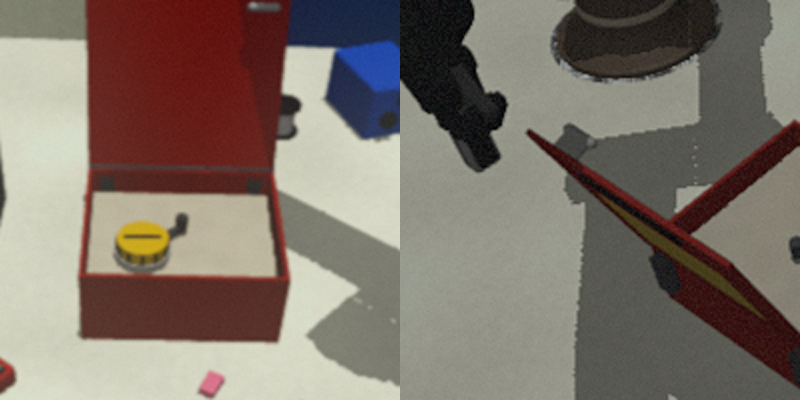

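>>> {"method": "servo_tool", "body": {"plan": [[[0,0,-5,0,0,0,0],[0,0,-10.2,0,0,0,0],[0,0,-10.2,0,0,0,0],[0,2,-10.2,0,0,0,0],[0,4,-10.2,0,0,0,0],[0,6,-10.2,0,0,0,0],[0,8,-10,0,0,0,0]]]}}

```text
time_s: 35.6
eef_pos: [0.4981, -0.3399, 0.3073]
tcp_rot: [0.709, -0.002, 0.705, -0.002]
wrist_force: [-2.8, -6.4, 14.2]
finger_gap: -0.0003
```

```bash
python3 st.py; python3 - <<'E'
from h import *
b=env.read_camera("side"); s=env.read_camera("scene")
cv2.imwrite("pics/k.png",np.hstack([cv2.resize(x,(400,400),interpolation=cv2.INTER_CUBIC) for x in(b[0:200,250:450],s[140:340,30:230])])[:,:,::-1])
E
```

```text
t 35.6 q [-34.3  16.1  15.1  88.6  -0.1  55.7] pos [ 0.4981 -0.3399  0.3073] F [-2.8 -6.4 14.2] M [-1.05  0.5   0.02] gap -0.0003
jaw yaw 0.0 x [ 0.005 -0.006 -1.   ]
```

View pics/k.png

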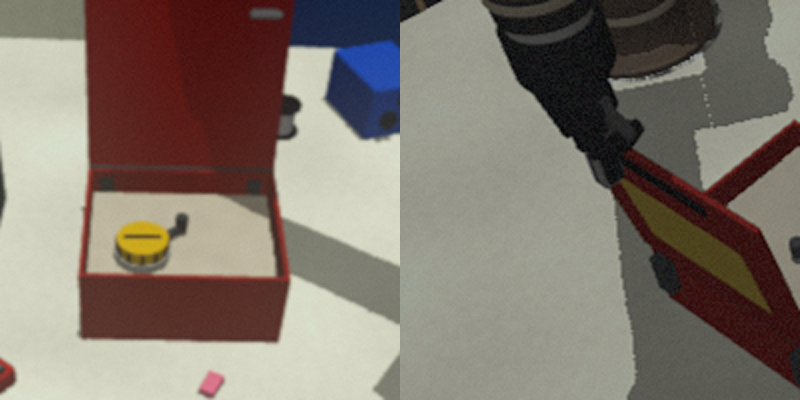

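>>> {"method": "servo_tool", "body": {"plan": [[[0,0,1.5,0,0,0,0],[0,0.3,2.8,0,0,0,0],[0,2.2,3,0,0,0,0],[0,4.1,3.1,0,0,0,0],[0,4.1,3.1,0,0,0,0]]]}}

```text
time_s: 36.2
eef_pos: [0.4974, -0.2968, 0.3351]
tcp_rot: [0.708, -0.001, 0.706, 0.001]
wrist_force: [0.1, 0.3, -0.7]
finger_gap: 0.0002
```

```bash
python3 st.py; python3 - <<'E'
from h import *
b=env.read_camera("side"); s=env.read_camera("scene")
cv2.imwrite("pics/l.png",np.hstack([cv2.resize(x,(400,400),interpolation=cv2.INTER_CUBIC) for x in(b[0:200,250:450],s[140:340,50:250])])[:,:,::-1])
E
```

```text
t 36.2 q [-30.9  14.2  16.1  91.8   0.1  59. ] pos [ 0.4974 -0.2968  0.3351] F [ 0.1  0.3 -0.7] M [ 0.01 -0.01 -0.05] gap 0.0002
jaw yaw 0.11 x [ 0.002 -0.    -1.   ]
```

View pics/l.png

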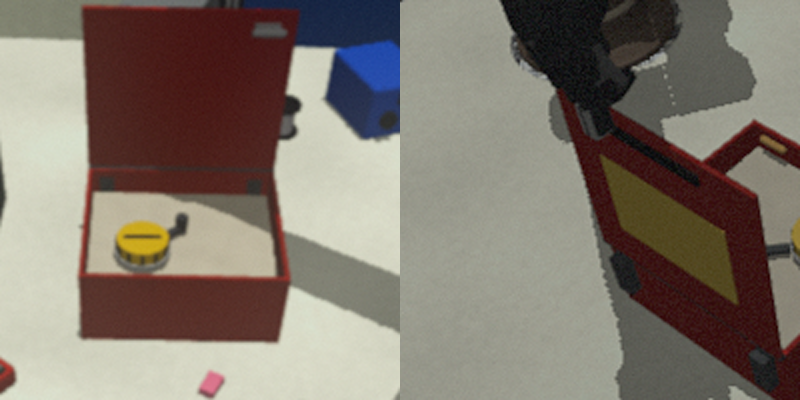

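>>> {"method": "servo_tool", "body": {"plan": [[[0,2.5,-0.2,0,0,0,0],[0,5,-0.8,0,0,0,0],[0,7.8,-1.9,0,0,0,0],[0,10.5,-3.2,0,0,0,0],[0,12.9,-5,0,0,0,0],[0,15.1,-7.1,0,0,0,0],[0,15.1,-7.1,0,0,0,0]]]}}

```text
time_s: 37.0
eef_pos: [0.4955, -0.1457, 0.2594]
tcp_rot: [0.705, 0.0, 0.709, 0.002]
wrist_force: [-0.8, 0.5, -1.3]
finger_gap: 0.0002
```

```bash
python3 st.py; python3 - <<'E'
from h import *
b=env.read_camera("side"); s=env.read_camera("scene")
cv2.imwrite("pics/m.png",np.hstack([cv2.resize(x,(400,400),interpolation=cv2.INTER_CUBIC) for x in(b[0:200,250:450],s[140:340,120:320])])[:,:,::-1])
E
```

```text
t 37.0 q [-16.4   6.5  -2.6  81.1   0.1  73.5] pos [ 0.4955 -0.1457  0.2594] F [-0.8  0.5 -1.3] M [ 0.02 -0.01  0.  ] gap 0.0002
jaw yaw 0.13 x [-0.005  0.002 -1.   ]
```

View pics/m.png

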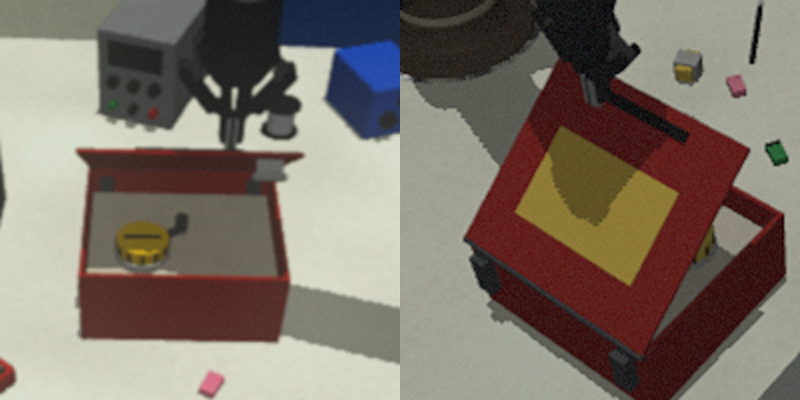

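>>> {"method": "servo_tool", "body": {"plan": [[[0,1.8,-2.5,0,0,0,0],[0,3.2,-4.8,0,0,0,0],[0,3.9,-6.8,0,0,0,0],[0,4.4,-8.6,0,0,0,0],[0,4.7,-10.2,0,0,0,0],[0,4.7,-11,0,0,0,0],[0,4.7,-11,0,0,0,0]]]}}

```text
time_s: 37.8
eef_pos: [0.4969, -0.1016, 0.152]
tcp_rot: [0.707, 0.0, 0.707, -0.0]
wrist_force: [-0.9, -0.0, 0.2]
finger_gap: -0.0001
```

```bash
python3 st.py
```

```text
t 37.8 q [-11.5   6.5 -16.2  67.3  -0.   78.5] pos [ 0.4969 -0.1016  0.152 ] F [-0.9 -0.   0.2] M [0.06 0.03 0.  ] gap -0.0001
jaw yaw -0.07 x [-0.001 -0.    -1.   ]
```

Next I'll press down gently onto the catch.

>>> {"method": "servo_tool", "body": {"plan": [[[0,0.2,-0.5,0,0,0,0],[0,0.2,-0.9,0,0,0,0],[0,0.2,-1.2,0,0,0,0],[0,0.2,-1.5,0,0,0,0],[0,0.2,-1.7,0,0,0,0],[0,0.2,-1.7,0,0,0,0]]]}}

```text
time_s: 38.4
eef_pos: [0.4976, -0.0989, 0.136]
tcp_rot: [0.708, 0.0, 0.706, -0.0]
wrist_force: [1.9, 1.1, 3.6]
finger_gap: -0.0001
```

```bash
python3 st.py; python3 - <<'E'
from h import *
b=env.read_camera("side"); s=env.read_camera("scene")
cv2.imwrite("pics/n.png",np.hstack([cv2.resize(x,(400,400),interpolation=cv2.INTER_CUBIC) for x in(b[60:180,280:400],s[180:340,150:310])])[:,:,::-1])
E
```

```text
t 38.4 q [-11.3   6.8 -17.9  65.2   0.   78.8] pos [ 0.4976 -0.0989  0.136 ] F [1.9 1.1 3.6] M [ 0.12 -0.29  0.03] gap -0.0001
jaw yaw -0.02 x [ 0.002 -0.    -1.   ]
```

View pics/n.png

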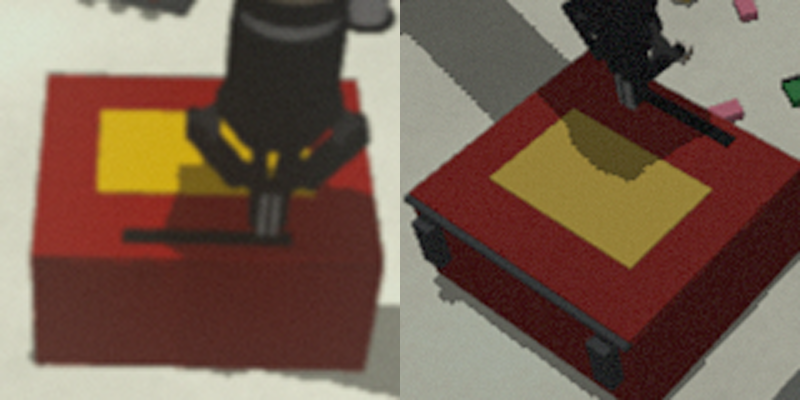

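>>> {"method": "servo_tool", "body": {"plan": [[[0,0,-0.3,0,0,0,0],[0,0,-0.5,0,0,0,0],[0,0,-0.7,0,0,0,0],[0,0,-0.7,0,0,0,0]]]}}

```text
time_s: 38.9
eef_pos: [0.4979, -0.0989, 0.1354]
tcp_rot: [0.71, -0.0, 0.705, -0.001]
wrist_force: [-15.6, 4.0, 49.4]
finger_gap: 0.0001
```

```bash
python3 st.py
```

```text
t 38.9 q [-11.2   6.6 -18.2  64.8   0.   78.8] pos [ 0.4979 -0.0989  0.1354] F [-15.6   4.   49.4] M [0.84 3.38 0.01] gap 0.0001
jaw yaw -0.01 x [ 0.007 -0.001 -1.   ]
```

Now a hard stop at 49 N with no travel left, so the door is down on the walls. I'll retreat and check.

>>> {"method": "servo_tool", "body": {"plan": [[[0,0,0.8,0,0,0,0],[0,0,4,0,0,0,0],[0,0,9,0,0,0,0],[-5,3,14,0,0,0,0],[-10,6,18,0,0,0,0],[-14,10,20,0,0,0,0],[-14,14,20,0,0,0,0],[-14,14,20,0,0,0,0]]]}}

```text
time_s: 39.7
eef_pos: [0.355, 0.0422, 0.3296]
tcp_rot: [0.708, 0.0, 0.707, -0.0]
wrist_force: [0.3, 0.7, 0.5]
finger_gap: -0.0004
```

```bash
python3 st.py; python3 - <<'E'
from h import *
b=env.read_camera("side"); s=env.read_camera("scene")
cv2.imwrite("pics/o_side.png",b[:,:,::-1]); cv2.imwrite("pics/o_scene.png",s[:,:,::-1])
cv2.imwrite("pics/o.png",np.hstack([cv2.resize(x,(400,400),interpolation=cv2.INTER_CUBIC) for x in(b[60:180,280:400],s[180:340,160:320])])[:,:,::-1])
E
```

```text
t 39.7 q [  6.8 -10.2  -9.9  90.2   0.   96.8] pos [0.355  0.0422 0.3296] F [0.3 0.7 0.5] M [-0.02 -0.01 -0.01] gap -0.0004
jaw yaw -0.05 x [ 0.001  0.    -1.   ]
```

View pics/o.png

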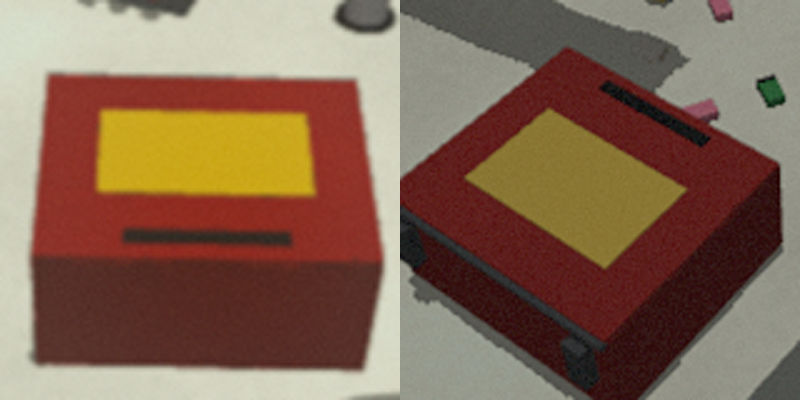

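View pics/o_scene.png

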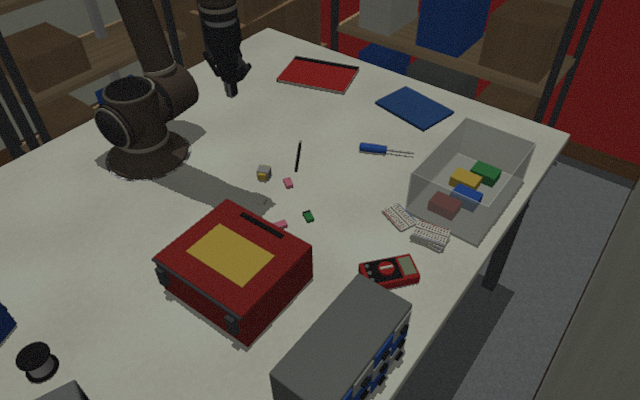

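View pics/o_side.png

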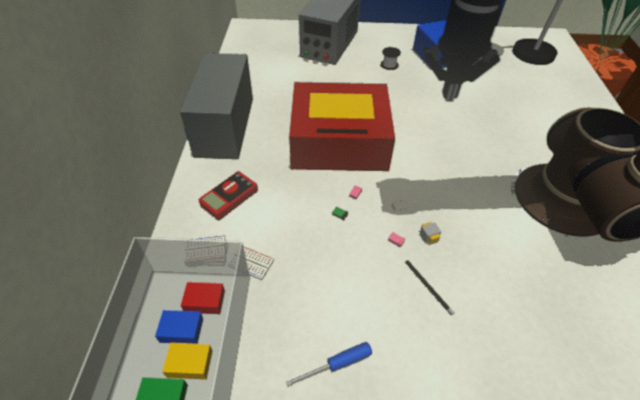

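```bash
python3 -c "
from rig import env
print(env.job_done())"; python3 st.py
```

```text
the job is handed in; nothing more can be done
None
the job is handed in; nothing more can be done
```

I handed the job in at about 40 s of the 210 s limit; it reports no verdict. I unscrewed the cap and swung it aside, then dropped all four orange cells found on the bench into the canister. After that I swung the cap back, screwed it down and pushed the door shut.

**Last checks:**
- **Cells:** no orange cell was left on the bench in the scene or side view. The wrist view showed the cells lying inside the canister.
- **Cap:** it screwed down until the torque rose to 1.9 N m at its stop. Its centre was within about 1 mm of where it started. Its slot read about 5° past its starting angle, on the tighter side. I put that down to the cap starting slightly loose or to measuring error, and did not look further.
- **Door:** it looked flush in both views. It met a hard stop at 49 N on the closed fingertips, with the fingertips at 111 mm, the height of the shut door's top face.
- **Other things:** the green cell and the bystanders looked unmoved in the last pictures, and the arm stood clear.

I saw no knocked-aside cell and no slackened grip during the run.

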